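# Hang a pipette hanger on the rail

## Robot

A 6-joint arm with a two-finger parallel gripper is mounted at the origin on the work surface; the furniture and walls round the work are solid. World frame = base frame: x ahead of the robot, y to its left, z up, the work surface at z = 0. Lengths are in m, angles in rad, forces in N, time in s.
With the tool pointing down it reaches from about 0.35 to 0.975 m from the base axis. Payload 4.9 kg.
Tool frame: the origin (TCP) lies at the very end of the fingers, on their centre line; the grasp point (between the pads) lies 19 mm behind it; z points along the fingers, y is the direction in which the jaws open and shut (so a half turn about z gives the same grasp; the last joint's range is limited). The gripper opens to 85 mm and grips with 20 to 120 N. Pads are 22 mm wide; open, the fingers measure 114 mm over their backs; the gripper's body (76 mm by 85 mm) begins 54 mm behind the grasp point. The pads swing forward as they close: fully open they stand 13 mm farther back than shut.
Start: joints at [-1.393, 0.053, 1.613, -0, 1.476, -0.119], TCP at [0.183, -0.598, 0.231] pointing down, gripper open.
Joint ranges: [-3.01, 3.01], [-1.01, 2.22], [0.06, 2.58], [-1.02, 4.17], [0.09, 2.62], [-3.14, 3.14]. Speed limits (rad/s): [2.57, 2.57, 3.14, 3.14, 3.14, 3.14].

## Interface

Orientations are given as a unit quaternion [w, x, y, z].
In Python, from plant import state, eyes, job_done gives the robot as it stands.
- The arm moves only by the tool apply_moves, never from a script. Its argument "commands" is a list of rows, each an object with "linear": the shift along the tool's x, y, z in m, a list of three; "delta_rot": the turn, a rotation vector about the tool's x, y, z in degrees, a list of three; "fingers": the closure in counts, from 0 (fully open) to 255 (shut). In form: [{"linear": [x, y, z], "delta_rot": [wx, wy, wz], "fingers": fingers}, ...]. A call has exactly 8 rows; each row is the pose to reach, as a shift and turn from the pose commanded when the call began, along the tool's axes at that moment; what a row does not reach only later rows make up. A row lasts 1/10 s, in which the tool goes at most 50 mm and 8.59 degrees, less where a joint would pass 70% of its speed; a pose out of reach is approached as far as the arm can. A call with a gripper value outside its range is refused whole. The fingers move at their own pace and stop on an object; the grip force is fixed at half the most. Time passes only in rows, so rows that repeat a pose let the fingers close, or fill a call up. It gives the time, the measured TCP pose, the force and the opening at its end, in the units of the state.
- state(): the state, without advancing time (a new reading comes with each control period).
- eyes.grab_frame(name): name is "scene" or "side" or "wrist"; returns the picture (420x560x3 uint8, red, green, blue); there is no depth.
- eyes.camera_params(name): a dict with "fx", "fy", "cx", "cy" (pixels), "position" and "rotation" of the camera in the world; the wrist camera has in their place "T_tool_cam" (4x4, takes a point from camera to tool coordinates, whose origin is the TCP and whose axes are the flange's). Camera axes: x right, y down, z forward; pixel columns grow to the right and rows downward; lengths in m; the calibration is good to about 2 mm. A picture is of the moment at which its call begins: read the wrist's pose just before it. camera_params takes no time and is no camera call.
- job_done(): hands the job in, once; it reports no verdict.
The state is a dict: "time": time; "joint_pos": joint angles; "joint_vel": joint speeds; "joint_efforts": joint torques, N m; "tool_pos": TCP position; "tool_rot": TCP orientation; "contact_force": force on the tool from outside, world axes, zero at the start; "ft_torque": the same for the moment, N m; "gripper_width": opening from 0.0 (shut) to 1.0 (fully open).
Only numpy, scipy, OpenCV 4.12 (cv2) and the standard library are available. Lean on these libraries where they do the work, as an engineer would, in place of code of your own. Each camera call takes 0.05 s, during which the arm holds its last target.

## Task

Lift the top green pipette hanger off the nested stack without dragging up the ones below it, and drape it over the steel rail of the pipette stand, well away from the mast, with one leg on each side of the rail; set it down, do not drop it. Let go of it, then push it along the rail until it rests against the mast. Leave the other hangers in their stack and the two small vials where they are.

Things in the scene. Friction and masses are not known exactly. Their poses are not given: they have to be found in the camera images.
- hanger_top: Top one of 3 nested green saddles, 60 g: inverted trough 50 mm long in x. Web 30 wide, 3 thick; 2 legs 3 thick slope out to 43 below it; inside 24 wide at the web, 41 at the mouth. Grip tab on the web: 44 in x, 12 in y, top 24 above origin. Prongs at the feet reach 47 either side, upturned. Same turned end for end. Origin: centre of the web's underside, which lies on the rail; z up.
- hanger_middle: Identical hanger nested under the top one, 24 mm lower; its tab carries the top one's web, with about 1.6 mm play between the legs: lift the top one straight up 50 mm before any sideways move. Origin and axes as hanger_top. Stays in the stack.
- hanger_bottom: The identical hanger nested under the middle one, 24 mm lower again, sitting on the base's horn. Must stay in the stack.
- stack_base: Fixed grey plate 100 x 110 x 10 mm with a horn on which the hangers nest. Origin: centre of its underside on the bench; x along the hangers' troughs.
- stand: Fixed stand, grey base 220 x 100 x 12 mm. Round steel rail, 20 mm diameter, along x from x = -90 mm to the mast's face at x = +85, top 125 above the bench. Mast: aluminium column 34 wide, 240 high, so a gripper cannot set a hanger down beside it. Thin short post under the rail at x = -80. Origin: centre of the underside; x points along the rail to the mast.
- rail_mid (a point): On the top line of the rail, at the middle of the stand (85 mm from the mast's face), 125 mm above the bench. x points along the rail toward the mast, z up. A hanger draped well has its origin on this line.
- rail_home (a point): On the top line of the rail, 60 mm from rail_mid toward the mast: where the hanger's origin lies when its end touches the mast (25 mm, its half length, from the mast's face). Axes as rail_mid. The hanger slides freely; a push of a few newtons is enough.
- vial_blue: Loose white vial with a blue cap, 28 mm wide, 52 mm high, a bystander. Origin: centre of its underside.
- vial_brown: Loose brown vial with a black cap, 27 mm wide, 52 mm high, a bystander. Origin: centre of its underside.
Not all that is in view belongs to the job. What is shaped like the hanger_middle but red is not meant.

How it is judged:
By the outcome, as a careful person would: the job done as asked, in the order asked, and still so for the second after the job is handed in, with the robot touching nothing.
It also fails if it takes over 58 s, if anything falls off the work surface, if the arm or the gripper's body presses on something with over 40 N, if the wrist force passes 120 N, or if a joint passes its speed limit or range.

## Working session

There is one attempt and no reset: what is moved stays moved. The work goes in short steps, Python scripts to look and compute and a tool call to move; the robot and the scene stay as the last step left them, time stands still between calls to the robot, and variables do not carry over. Pictures are saved under pics/ and viewed, and the job is handed in when it is done.

Besides the shell and the picture viewer there is one more tool, called after "Emit:" as name([rows], argument=value, ...), one row to a line, values as JSON. apply_moves: Moves the arm, as the interface text tells. Its arguments: {"type":"object","properties":{"commands":{"type":"array","items":{"type":"object","properties":{"linear":{"type":"array","items":{"type":"number"}},"delta_rot":{"type":"array","items":{"type":"number"}},"fingers":{"type":"number"}}}}},"required":["commands"]}

```bash
ls; mkdir -p pics; python3 - <<'E'
from plant import state, eyes
import cv2
print(state())
for n in ("scene","side","wrist"):
    p=eyes.camera_params(n); print(n,p)
    cv2.imwrite(f"pics/{n}0.png",eyes.grab_frame(n)[:,:,::-1])
E
```

```text
pics
{'time': 0.0, 'joint_pos': array([-1.39298046e+00,  5.33525533e-02,  1.61427211e+00, -5.55655853e-05,
        1.47598950e+00, -1.18998665e-01]), 'joint_vel': array([-0.00152936,  0.00010439,  0.00164183,  0.00082864, -0.00158984,
       -0.00169855]), 'joint_efforts': array([ 1.92758698e-04, -3.93679798e+01, -3.70175385e+01, -8.03267562e-05,
        7.18904877e-03, -8.87378320e-06]), 'tool_pos': array([ 0.18267439, -0.59706767,  0.23007876]), 'tool_rot': array([-1.00950715e-03,  9.89006940e-01,  1.47865646e-01, -5.73640701e-05]), 'contact_force': array([-0.58270534,  0.89291681,  1.17196697]), 'ft_torque': array([-0.04096877, -0.00979151,  0.00713159]), 'gripper_width': 0.9986856822713767}
scene {'fx': 471.6044549639734, 'fy': 471.6044549639734, 'cx': 283.67706330260137, 'cy': 208.57587761685934, 'position': array([ 0.31384032, -0.64076941,  0.65044433]), 'rotation': array([-0.43507159,  0.88744158, -0.13615259,  0.06798991])}
side {'fx': 504.36154176793275, 'fy': 504.36154176793275, 'cx': 285.3549114542297, 'cy': 220.07379395528724, 'position': array([-0.27416142,  0.37828526,  0.69550086]), 'rotation': array([ 0.2588629 , -0.47857809,  0.74270221, -0.39031581])}
wrist {'fx': 321.8766725115214, 'fy': 321.8766725115214, 'cx': 274.5547104787973, 'cy': 201.1413665466128, 'T_tool_cam': array([[-1.43445116e-03, -9.63986324e-01, -2.65947946e-01,
         6.57956268e-02],
       [ 9.99998964e-01, -1.41480363e-03, -2.65459176e-04,
         8.23783999e-04],
       [-1.20365103e-04, -2.65948051e-01,  9.63987355e-01,
        -1.43410764e-01],
       [ 0.00000000e+00,  0.00000000e+00,  0.00000000e+00,
         1.00000000e+00]])}
```

View pics/scene0.png

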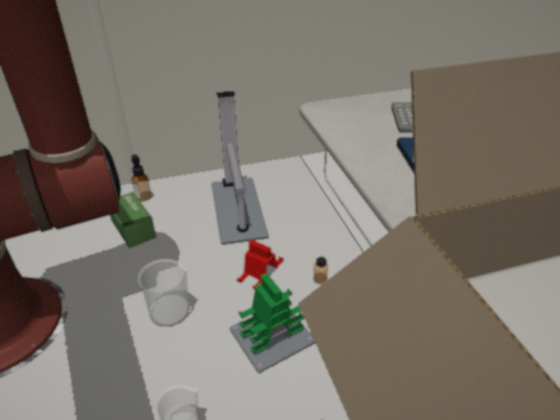

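View pics/side0.png

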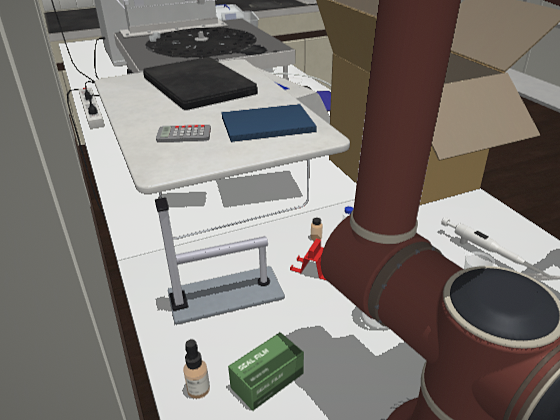

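View pics/wrist0.png

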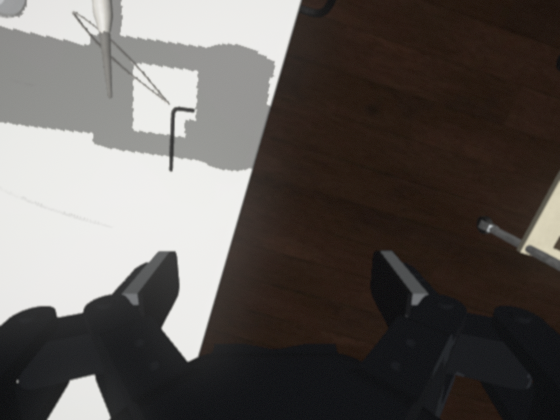

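The scene view shows:
- The green stack at (270,310), with the red look-alike at (260,262).
- The stand, with its rail from (243,220) to (230,150) and its mast at (228,140).
- The brown vial at (320,270).

The side view shows the stand at (220,260). The arm hides the stack there.

```bash
cat > h.py <<'E'
import numpy as np, cv2
from scipy.spatial.transform import Rotation as R
from plant import state, eyes
def q(w): return R.from_quat([w[1],w[2],w[3],w[0]])
def cam(n,st=None):
    p=eyes.camera_params(n)
    if n=="wrist":
        st=st or state(); T=np.array(p["T_tool_cam"]); r=q(st["tool_rot"]).as_matrix()
        return p, r@T[:3,:3], r@T[:3,3]+st["tool_pos"]
    return p, q(p["rotation"]).as_matrix(), np.array(p["position"])
def ray(c,uv):
    p,r,o=c; d=r@np.array([(uv[0]-p["cx"])/p["fx"],(uv[1]-p["cy"])/p["fy"],1]); return o,d/np.linalg.norm(d)
def onz(c,uv,z):
    o,d=ray(c,uv); return o+d*(z-o[2])/d[2]
def tri(c1,a,c2,b):
    o1,d1=ray(c1,a);o2,d2=ray(c2,b)
    t=np.linalg.lstsq(np.stack([d1,-d2],1),o2-o1,rcond=None)[0]
    x,y=o1+t[0]*d1,o2+t[1]*d2
    return (x+y)/2,np.linalg.norm(x-y)
def proj(c,P):
    p,r,o=c; v=r.T@(np.asarray(P)-o); return np.array([p["fx"]*v[0]/v[2]+p["cx"],p["fy"]*v[1]/v[2]+p["cy"]])
E
python3 - <<'E'
from h import *
np.set_printoptions(precision=4,suppress=True)
s=cam("scene"); d=cam("side")
print(s[2],s[1][:,2],d[1][:,2])
for n,uv,z in [("base c",(275,335),.01),("tab",(270,290),.12),("red",(260,262),.05),("brown",(320,280),.0),("rail near",(242,220),.12),("rail far",(232,150),.12),("cup",(165,300),.0),("box corner",(411,222),.2),("standbase",(239,210),.012),("shelf",(380,240),.0)]:
    print(n,onz(s,uv,z))
for n,uv,z in [("rail r",(266,240),.12),("rail l",(178,245),.12),("brown",(317,232),0),("blue",(348,210),.05),("shelf corner",(345,147),.2),("shelf corner2",(145,188),.2)]:
    print(n,onz(d,uv,z))
a=cv2.imread("pics/scene0.png"); b=a[140:380,190:350]; cv2.imwrite("pics/crop0.png",cv2.resize(b,None,fx=2.5,fy=2.5,interpolation=2))
a=cv2.imread("pics/side0.png"); b=a[180:340,140:360]; cv2.imwrite("pics/crop1.png",cv2.resize(b,None,fx=3,fy=3,interpolation=2))
E
```

```text
[ 0.3138 -0.6408  0.6504] [ 0.2391  0.7537 -0.6122] [ 0.7581 -0.332  -0.5613]
base c [ 0.448  -0.1725  0.01  ]
tab [ 0.4413 -0.1721  0.12  ]
red [ 0.4598 -0.0397  0.05  ]
brown [ 0.5671 -0.0701  0.    ]
rail near [0.4402 0.0027 0.12  ]
rail far [0.4761 0.2456 0.12  ]
cup [ 0.2831 -0.0327  0.    ]
box corner [ 0.6629 -0.1749  0.2   ]
standbase [0.4678 0.1697 0.012 ]
shelf [ 0.7267 -0.0012  0.    ]
rail r [0.4566 0.0994 0.12  ]
rail l [0.5123 0.2574 0.12  ]
brown [ 0.5875 -0.0806  0.    ]
blue [ 0.574  -0.1538  0.05  ]
shelf corner [ 0.6029 -0.1527  0.2   ]
shelf corner2 [0.6117 0.2871 0.2   ]
```

View pics/crop0.png

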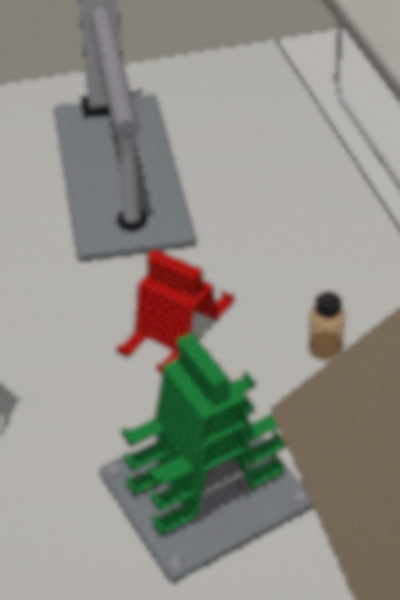

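View pics/crop1.png

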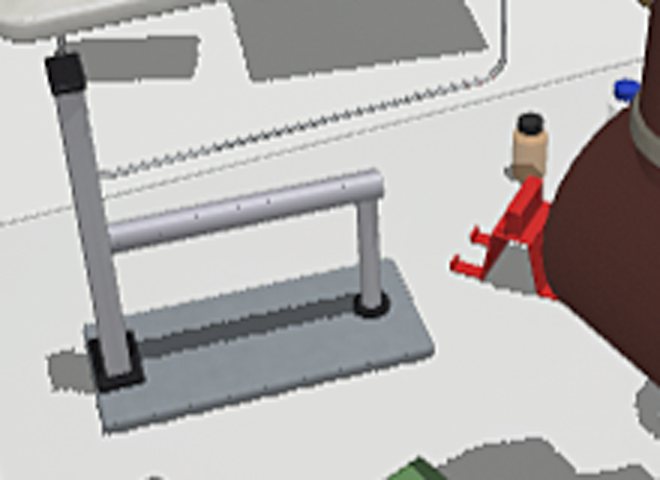

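```bash
python3 - <<'E'
from h import *
np.set_printoptions(precision=4,suppress=True)
s=cam("scene"); d=cam("side")
print("rail end",tri(s,(239.5,189),d,(266,240)))
print("mast top",tri(s,(227,94),d,(162,203)))
print("brown cap",tri(s,(321,261),d,(317,220)))
for n,uv,z in [("boxbotR",(490,188),.0),("boxbotmid",(420,200),0),("boxtopR",(480,72),.2),("boxL",(330,80),.2),("pen",(520,255),0)]:
    print(n,onz(d,uv,z))
print("side box flap corner in scene",[proj(s,onz(d,(540,50),z)) for z in (.2,.25,.3,.35)])
print("tool", proj(d,[.18,-.6,.23]))
a=cv2.imread("pics/side0.png"); b=a[0:220,300:560]; cv2.imwrite("pics/crop2.png",cv2.resize(b,None,fx=2.7,fy=2.7,interpolation=2))
E
```

```text
rail end (array([0.4582, 0.0988, 0.1187]), np.float64(2.608604821458975e-05))
mast top (array([0.4806, 0.2773, 0.237 ]), np.float64(0.0015397000219944707))
brown cap (array([ 0.5671, -0.0693,  0.0495]), np.float64(0.001271614752849927))
boxbotR [ 0.573  -0.5943  0.    ]
boxbotmid [ 0.6023 -0.3878  0.    ]
boxtopR [ 0.8781 -0.78    0.2   ]
boxL [ 1.0127 -0.3353  0.2   ]
pen [ 0.3203 -0.4473  0.    ]
side box flap corner in scene [array([5618.8661, 3793.0255]), array([2631.5762, 1808.9776]), array([1469.7452, 1037.3323]), array([851.7255, 626.8664])]
tool [671.8548 177.824 ]
```

View pics/crop2.png

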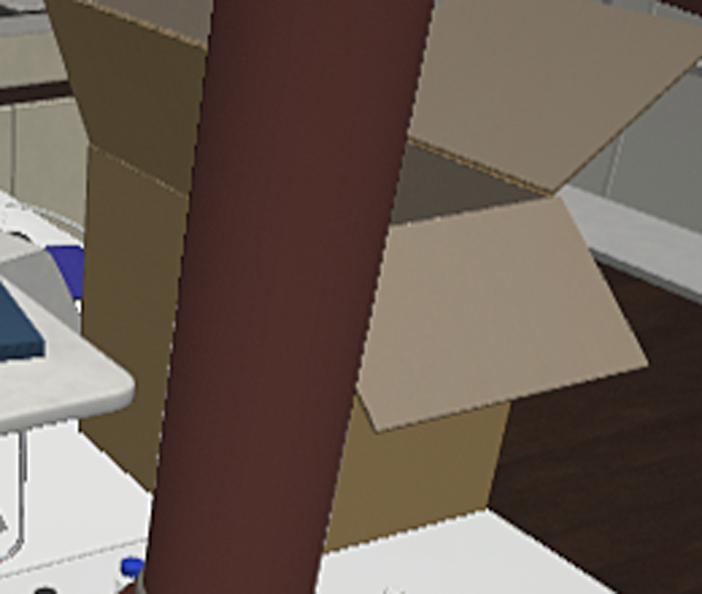

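```bash
python3 - <<'E'
from h import *
np.set_printoptions(precision=4,suppress=True)
s=cam("scene"); d=cam("side")
print("flap tip",tri(s,(300,306),d,(440,159)))
print("flap 2nd on z", [onz(d,(540,135),z) for z in (.2,.25,.3)])
for uv in [(490,188),(356,182),(330,160)]: print(onz(d,uv,0))
print("tab top: ",[onz(s,(270,285),z) for z in (.1,.12,.14,.16)])
for z in(.06,.1,.14): print(proj(d,onz(s,(270,285),z)))
E
```

```text
flap tip (array([ 0.4472, -0.2881,  0.2122]), np.float64(0.001957829953978401))
flap 2nd on z [array([ 0.4658, -0.5878,  0.2   ]), array([ 0.3911, -0.4903,  0.25  ]), array([ 0.3165, -0.3928,  0.3   ])]
[ 0.573  -0.5943  0.    ]
[ 0.7536 -0.2859  0.    ]
[ 0.8997 -0.2833 -0.    ]
tab top:  [array([ 0.4491, -0.1443,  0.1   ]), array([ 0.4442, -0.1624,  0.12  ]), array([ 0.4393, -0.1804,  0.14  ]), array([ 0.4343, -0.1985,  0.16  ])]
[356.7942 237.6781]
[375.4417 220.4689]
[394.7332 202.6655]
```

```bash
python3 - <<'E'
from h import *
np.set_printoptions(precision=4,suppress=True)
s=cam("scene")
a=cv2.imread("pics/scene0.png"); b=a[255:370,220:330]; cv2.imwrite("pics/crop3.png",cv2.resize(b,None,fx=6,fy=5,interpolation=2))
P=[onz(s,u,z) for u,z in (((264,276),.14),((280,298),.14))]
v=P[1]-P[0]; print(P,np.degrees(np.arctan2(v[1],v[0])),np.linalg.norm(v))
# base edge
A=onz(s,(190+103/2.5,140+468/2.5),.01);B=onz(s,(190+173/2.5,140+580/2.5),.01);v=B-A
print(A,B,np.degrees(np.arctan2(v[1],v[0])),np.linalg.norm(v))
E
```

```text
[array([ 0.4358, -0.1603,  0.14  ]), array([ 0.4459, -0.2086,  0.14  ])] -78.21283287961425 0.04933918566923255
[ 0.3826 -0.1354  0.01  ] [ 0.4052 -0.2312  0.01  ] -76.73961020362549 0.09839491007930447
```

Emit:
apply_moves([
  {"linear": [0.02,-0.02,-0.04],"delta_rot": [0,0,0],"fingers": 0},
  {"linear": [0.04,-0.04,-0.08],"delta_rot": [0,0,0],"fingers": 0},
  {"linear": [0.06,-0.06,-0.12],"delta_rot": [0,0,0],"fingers": 0},
  {"linear": [0.09,-0.09,-0.14],"delta_rot": [0,0,0],"fingers": 0},
  {"linear": [0.12,-0.12,-0.16],"delta_rot": [0,0,0],"fingers": 0},
  {"linear": [0.15,-0.15,-0.18],"delta_rot": [0,0,0],"fingers": 0},
  {"linear": [0.18,-0.19,-0.19],"delta_rot": [0,0,0],"fingers": 0},
  {"linear": [0.21,-0.22,-0.19],"delta_rot": [0,0,0],"fingers": 0},
])

```text
time: 0.95
tool_pos: [0.3197, -0.3242, 0.4236]
tool_rot: [0.002, 0.989, 0.148, 0.001]
contact_force: [0.8, -0.2, 0.4]
gripper_width: 1.001
```

Emit:
apply_moves([
  {"linear": [0.02,-0.02,0],"delta_rot": [0,0,-8.5],"fingers": 0},
  {"linear": [0.04,-0.04,0],"delta_rot": [0,0,-17],"fingers": 0},
  {"linear": [0.06,-0.06,0],"delta_rot": [0,0,-25.5],"fingers": 0},
  {"linear": [0.08,-0.08,0.01],"delta_rot": [0,0,-34],"fingers": 0},
  {"linear": [0.1,-0.1,0.01],"delta_rot": [0,0,-42.5],"fingers": 0},
  {"linear": [0.12,-0.12,0.02],"delta_rot": [0,0,-51],"fingers": 0},
  {"linear": [0.14,-0.13,0.03],"delta_rot": [0,0,-59.5],"fingers": 0},
  {"linear": [0.159,-0.144,0.04],"delta_rot": [0,0,-68],"fingers": 0},
])

```text
time: 1.75
tool_pos: [0.4296, -0.1407, 0.3807]
tool_rot: [0.0, 0.735, 0.678, -0.0]
contact_force: [-0.2, -0.1, 0.6]
gripper_width: 0.998
```

Emit:
apply_moves([
  {"linear": [0,0,0],"delta_rot": [0,0,-8.5],"fingers": 0},
  {"linear": [0,0,0],"delta_rot": [0,0,-17],"fingers": 0},
  {"linear": [0,0,0],"delta_rot": [0,0,-18],"fingers": 0},
  {"linear": [0,0,0],"delta_rot": [0,0,-18],"fingers": 0},
  {"linear": [0,0,0],"delta_rot": [0,0,-18],"fingers": 0},
  {"linear": [0,0,0],"delta_rot": [0,0,-18],"fingers": 0},
  {"linear": [0,0,0],"delta_rot": [0,0,-18],"fingers": 0},
  {"linear": [0,0,0],"delta_rot": [0,0,-18],"fingers": 0},
])

```text
time: 2.55
tool_pos: [0.4292, -0.1417, 0.3813]
tool_rot: [0.0, 0.623, 0.782, 0.0]
contact_force: [0.0, 0.4, 0.5]
gripper_width: 0.999
```

```bash
python3 - <<'E'
from h import *
np.set_printoptions(precision=4,suppress=True)
st=state(); print(st["joint_pos"],st["tool_pos"],q(st["tool_rot"]).as_matrix())
np.savez("w1.npz",pos=st["tool_pos"],rot=st["tool_rot"])
cv2.imwrite("pics/wrist1.png",eyes.grab_frame("wrist")[:,:,::-1])
s=cam("scene"); d=cam("side")
print("shelf corner",tri(s,(305,108),d,(145,190)))
E
```

```text
[-0.4839 -0.4119  1.775  -0.      1.7784 -0.7102] [ 0.4292 -0.1417  0.3813] [[-0.2244  0.9745  0.0001]
 [ 0.9745  0.2244 -0.0001]
 [-0.0001  0.0001 -1.    ]]
shelf corner (array([0.6563, 0.2841, 0.1736]), np.float64(0.005418227811697786))
```

View pics/wrist1.png

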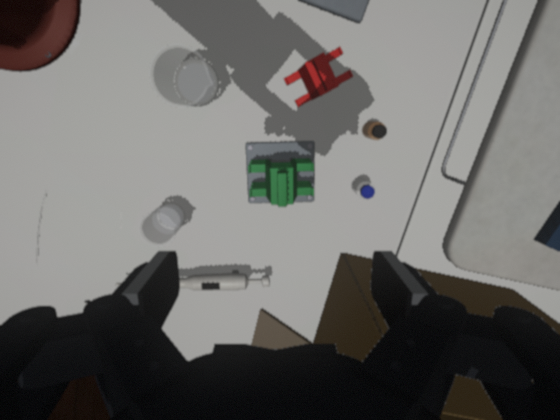

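The wrist view shows the green stack on its plate at (281,178). The red look-alike is at (318,77), a separate object. The blue vial is at (367,190) and the brown vial at (375,130). The plate edges lie almost along the image axes. My choice is the green one at (281,178). Next I go closer for a second view.

Emit:
apply_moves([
  {"linear": [-0.01,0,0.015],"delta_rot": [0,0,0],"fingers": 0},
  {"linear": [-0.02,0,0.03],"delta_rot": [0,0,0],"fingers": 0},
  {"linear": [-0.03,0,0.05],"delta_rot": [0,0,0],"fingers": 0},
  {"linear": [-0.04,0,0.07],"delta_rot": [0,0,0],"fingers": 0},
  {"linear": [-0.05,0,0.09],"delta_rot": [0,0,0],"fingers": 0},
  {"linear": [-0.05,0,0.1],"delta_rot": [0,0,0],"fingers": 0},
  {"linear": [-0.05,0,0.1],"delta_rot": [0,0,0],"fingers": 0},
  {"linear": [-0.05,0,0.1],"delta_rot": [0,0,0],"fingers": 0},
])

```text
time: 3.4
tool_pos: [0.4404, -0.1903, 0.2813]
tool_rot: [-0.0, 0.623, 0.783, 0.0]
contact_force: [0.2, -0.6, 0.7]
gripper_width: 0.999
```

```bash
python3 - <<'E'
from h import *
np.set_printoptions(precision=4,suppress=True)
st=state(); print(st["tool_pos"],st["tool_rot"])
np.savez("w2.npz",pos=st["tool_pos"],rot=st["tool_rot"])
im=eyes.grab_frame("wrist")[:,:,::-1].copy()
cv2.imwrite("pics/wrist2.png",im)
a=cv2.imread("pics/wrist1.png")[130:220,235:330]
b=im[100:260,190:370]
cv2.imwrite("pics/c4.png",np.hstack([cv2.resize(a,(380,360),interpolation=2),cv2.resize(b,(405,360),interpolation=2)]))
E
```

```text
[ 0.4404 -0.1903  0.2813] [-0.0001  0.6225  0.7826  0.    ]
```

View pics/wrist2.png

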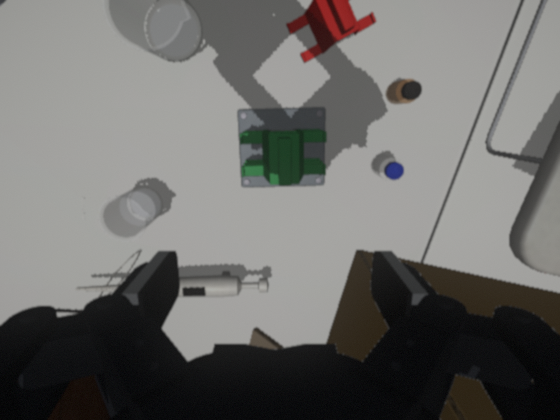

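View pics/c4.png

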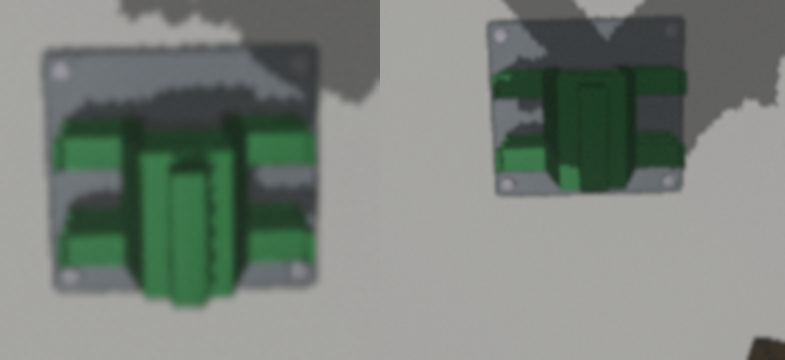

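```bash
cat >> h.py <<'E'
def wcam(f):
    z=np.load(f); return cam("wrist",dict(tool_pos=z["pos"],tool_rot=z["rot"]))
E
python3 - <<'E'
from h import *
np.set_printoptions(precision=4,suppress=True)
a=wcam("w1.npz");b=wcam("w2.npz"); s=cam("scene")
for n,u,v in [("far",(283,171.5),(285,137.5)),("near",(282.3,206),(285.2,184.3))]:
    print(n,tri(a,u,b,v))
# base corners in view2 & view1
for n,u,v in [("TL",(235+44/4,130+47/4),(190+108/2.25,100+22/2.25)),("TR",(235+318/4,130+44/4),(190+304/2.25,100+17/2.25)),("BR",(235+316/4,130+287/4),(190+303/2.25,100+190/2.25)),("BL",(235+55/4,130+293/4),(190+115/2.25,100+195/2.25))]:
    print(n,tri(a,u,b,v),onz(b,v,.01))
for z in (.12,.13,.14):
  F=onz(b,(285,137.5),z);N=onz(b,(285.2,184.3),z);v=F-N; print(z,(F+N)/2,np.linalg.norm(v),np.degrees(np.arctan2(v[1],v[0])))
  print(proj(s,F),proj(s,N), proj(a,F),proj(a,N))
E
```

```text
far (array([ 0.439 , -0.1457,  0.1202]), np.float64(0.0008897485097685312))
near (array([ 0.4476, -0.1856,  0.1372]), np.float64(0.0001646795827424287))
TL (array([ 0.377 , -0.1332, -0.0104]), np.float64(0.0006056041977821036)) [ 0.379 -0.133  0.01 ]
TR (array([ 0.4845, -0.1061,  0.004 ]), np.float64(0.00021393086540224247)) [ 0.4835 -0.1063  0.01  ]
BR (array([ 0.5033, -0.1956,  0.0369]), np.float64(0.00018561594023286049)) [ 0.5086 -0.2004  0.01  ]
BL (array([ 0.4036, -0.2215,  0.0356]), np.float64(0.0005659924800275701)) [ 0.402  -0.2279  0.01  ]
0.12 [ 0.4438 -0.1675  0.12  ] 0.044552527005231754 103.66021008135709
[263.4851 278.2207] [278.2037 297.0345] [282.3021 171.449 ] [282.5446 205.1063]
0.13 [ 0.4431 -0.1661  0.13  ] 0.04309032831133159 103.6602100813571
[262.9235 273.419 ] [277.2333 291.5385] [282.237  172.2877] [282.4793 205.6267]
0.14 [ 0.4425 -0.1648  0.14  ] 0.04162812961743144 103.66021008135704
[262.353  268.5402] [276.2495 285.9664] [282.1687 173.1687] [282.4106 206.1738]
```

View pics/crop3.png

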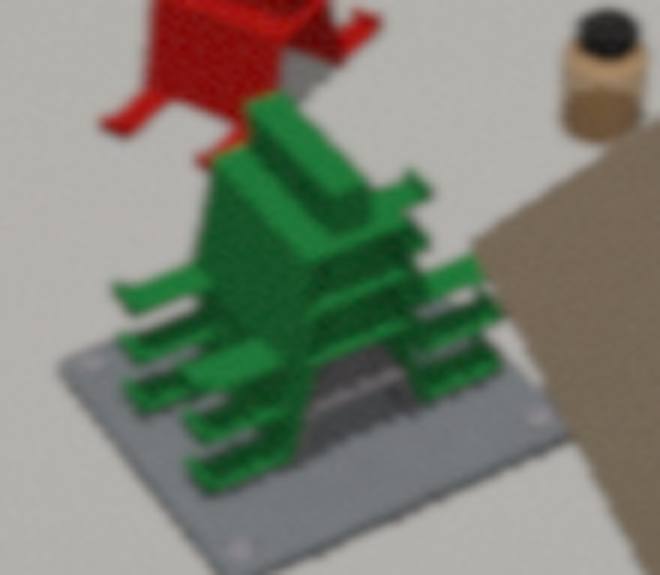

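Measured values for the stack:

| Quantity | Value |
|---|---|
| Tab top height | about 0.126 m (two wrist views give 0.129, tab length 0.124, scene against wrist 0.127) |
| Tab centre | (0.4434, -0.1667) |
| Plate centre, for comparison | (0.4433, -0.1669) |
| Yaw of the troughs | about 104° |

The tab length measures 44 mm, as given. Now I descend.

Emit:
apply_moves([
  {"linear": [0.007,0.003,0.01],"delta_rot": [0,0,-1],"fingers": 0},
  {"linear": [0.015,0.006,0.025],"delta_rot": [0,0,-1],"fingers": 0},
  {"linear": [0.022,0.008,0.045],"delta_rot": [0,0,-1],"fingers": 0},
  {"linear": [0.022,0.008,0.065],"delta_rot": [0,0,-1],"fingers": 0},
  {"linear": [0.022,0.008,0.085],"delta_rot": [0,0,-1],"fingers": 0},
  {"linear": [0.022,0.008,0.105],"delta_rot": [0,0,-1],"fingers": 0},
  {"linear": [0.022,0.008,0.12],"delta_rot": [0,0,-1],"fingers": 0},
  {"linear": [0.022,0.008,0.12],"delta_rot": [0,0,-1],"fingers": 0},
])

```text
time: 4.25
tool_pos: [0.4416, -0.1656, 0.158]
tool_rot: [-0.003, 0.615, 0.788, -0.0]
contact_force: [0.1, 0.0, 0.1]
gripper_width: 1.003
```

```bash
python3 - <<'E'
from h import *
np.set_printoptions(precision=4,suppress=True)
st=state(); print(st["tool_pos"],q(st["tool_rot"]).as_matrix())
np.savez("w3.npz",pos=st["tool_pos"],rot=st["tool_rot"])
cv2.imwrite("pics/wrist3.png",eyes.grab_frame("wrist")[:,:,::-1])
b=wcam("w3.npz");print(proj(b,[.4434,-.1667,.126]))
E
```

```text
[ 0.4416 -0.1656  0.158 ] [[-0.2427  0.9701 -0.0048]
 [ 0.9701  0.2427  0.0028]
 [ 0.0039 -0.004  -1.    ]]
[279.7866 233.52  ]
```

View pics/wrist3.png

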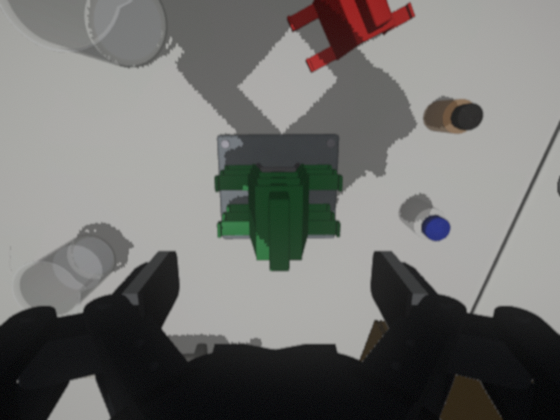

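The tab is centred at (280,232), as predicted. Next I lower to the tab and close the fingers.

Emit:
apply_moves([
  {"linear": [-0.001,0.001,0.01],"delta_rot": [0,0,0],"fingers": 0},
  {"linear": [-0.001,0.001,0.02],"delta_rot": [0,0,0],"fingers": 0},
  {"linear": [-0.001,0.001,0.03],"delta_rot": [0,0,0],"fingers": 0},
  {"linear": [-0.001,0.001,0.04],"delta_rot": [0,0,0],"fingers": 0},
  {"linear": [-0.001,0.001,0.045],"delta_rot": [0,0,0],"fingers": 0},
  {"linear": [-0.001,0.001,0.049],"delta_rot": [0,0,0],"fingers": 0},
  {"linear": [-0.001,0.001,0.049],"delta_rot": [0,0,0],"fingers": 0},
  {"linear": [-0.001,0.001,0.049],"delta_rot": [0,0,0],"fingers": 0},
])

```text
time: 5.1
tool_pos: [0.4447, -0.168, 0.1126]
tool_rot: [0.0, 0.616, 0.788, 0.0]
contact_force: [0.5, -0.4, 0.2]
gripper_width: 0.999
```

Emit:
apply_moves([
  {"linear": [0,0,0],"delta_rot": [0,0,0],"fingers": 100},
  {"linear": [0,0,0],"delta_rot": [0,0,0],"fingers": 150},
  {"linear": [0,0,0],"delta_rot": [0,0,0],"fingers": 190},
  {"linear": [0,0,0],"delta_rot": [0,0,0],"fingers": 255},
  {"linear": [0,0,0],"delta_rot": [0,0,0],"fingers": 255},
  {"linear": [0,0,0],"delta_rot": [0,0,0],"fingers": 255},
  {"linear": [0,0,0],"delta_rot": [0,0,0],"fingers": 255},
  {"linear": [0,0,0],"delta_rot": [0,0,0],"fingers": 255},
])

```text
time: 5.9
tool_pos: [0.4447, -0.168, 0.1126]
tool_rot: [0.0, 0.616, 0.788, 0.0]
contact_force: [1.2, 0.0, 1.7]
gripper_width: 0.119
```

```bash
python3 - <<'E'
from h import *
np.set_printoptions(precision=4,suppress=True)
st=state(); print(st)
cv2.imwrite("pics/wrist4.png",eyes.grab_frame("wrist")[:,:,::-1])
cv2.imwrite("pics/scene4.png",eyes.grab_frame("scene")[200:380,180:380,::-1].repeat(3,0).repeat(3,1))
E
```

```text
{'time': 5.9, 'joint_pos': array([-0.5179, -0.2108,  2.0658, -0.0001,  1.286 , -0.7623]), 'joint_vel': array([ 0.001 ,  0.0012,  0.0017, -0.0012,  0.0013,  0.001 ]), 'joint_efforts': array([  0.0589, -24.5377, -33.5602,   0.0304,   0.0003,   0.0015]), 'tool_pos': array([ 0.4447, -0.168 ,  0.1126]), 'tool_rot': array([0.0003, 0.6156, 0.788 , 0.    ]), 'contact_force': array([1.1529, 0.0091, 1.6655]), 'ft_torque': array([-0.0163,  0.0688,  0.0247]), 'gripper_width': 0.1192273115031443}
```

View pics/scene4.png

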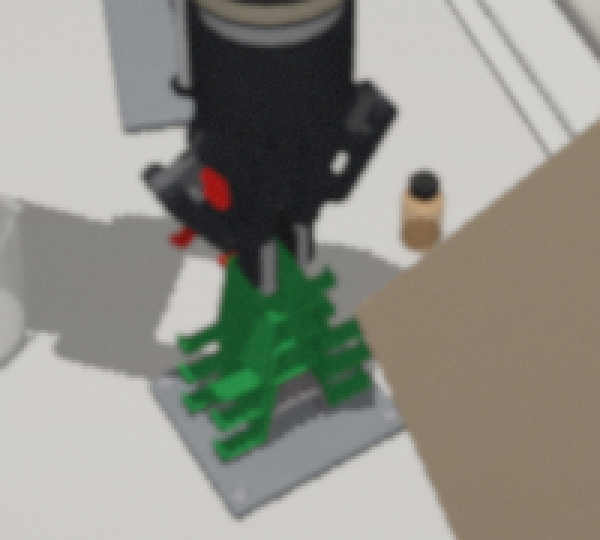

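View pics/wrist4.png

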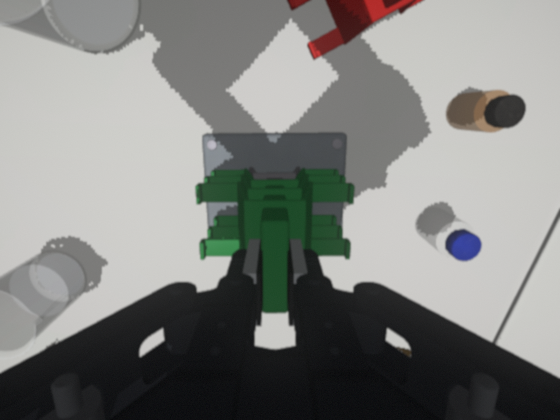

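The grip holds: the opening reads about 10 mm on the 12 mm tab, and the tab sits between the pads at (275,260). Next I lift straight up.

Emit:
apply_moves([
  {"linear": [0,0,-0.002],"delta_rot": [0,0,0],"fingers": 255},
  {"linear": [0,0,-0.005],"delta_rot": [0,0,0],"fingers": 255},
  {"linear": [0,0,-0.009],"delta_rot": [0,0,0],"fingers": 255},
  {"linear": [0,0,-0.013],"delta_rot": [0,0,0],"fingers": 255},
  {"linear": [0,0,-0.017],"delta_rot": [0,0,0],"fingers": 255},
  {"linear": [0,0,-0.021],"delta_rot": [0,0,0],"fingers": 255},
  {"linear": [0,0,-0.025],"delta_rot": [0,0,0],"fingers": 255},
  {"linear": [0,0,-0.025],"delta_rot": [0,0,0],"fingers": 255},
])

```text
time: 6.8
tool_pos: [0.445, -0.1681, 0.1382]
tool_rot: [0.001, 0.616, 0.788, 0.0]
contact_force: [-0.6, 1.0, -1.1]
gripper_width: 0.121
```

```bash
python3 - <<'E'
from h import *
cv2.imwrite("pics/scene5.png",eyes.grab_frame("scene")[200:380,180:380,::-1].repeat(3,0).repeat(3,1))
E
```

```text
(no output)
```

View pics/scene5.png

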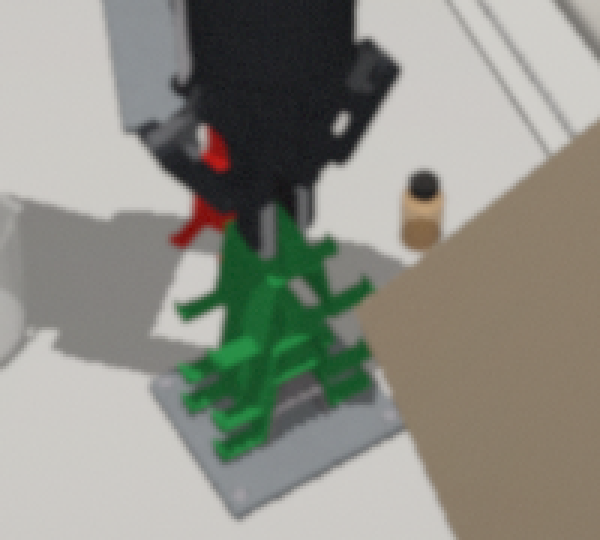

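Only the top hanger rose. The middle and bottom ones stay nested. I continue straight up.

Emit:
apply_moves([
  {"linear": [0,0,-0.01],"delta_rot": [0,0,0],"fingers": 255},
  {"linear": [0,0,-0.025],"delta_rot": [0,0,0],"fingers": 255},
  {"linear": [0,0,-0.04],"delta_rot": [0,0,0],"fingers": 255},
  {"linear": [0,0,-0.06],"delta_rot": [0,0,0],"fingers": 255},
  {"linear": [0,0,-0.08],"delta_rot": [0,0,0],"fingers": 255},
  {"linear": [0,0,-0.1],"delta_rot": [0,0,0],"fingers": 255},
  {"linear": [0,0,-0.115],"delta_rot": [0,0,0],"fingers": 255},
  {"linear": [0,0,-0.12],"delta_rot": [0,0,0],"fingers": 255},
])

```text
time: 7.65
tool_pos: [0.4455, -0.1684, 0.2606]
tool_rot: [0.002, 0.616, 0.788, 0.0]
contact_force: [-0.4, -0.7, -0.5]
gripper_width: 0.126
```

```bash
python3 - <<'E'
from h import *
np.set_printoptions(precision=4,suppress=True)
st=state(); print(st["tool_pos"],st["joint_pos"],q(st["tool_rot"]).as_matrix())
np.savez("w6.npz",pos=st["tool_pos"],rot=st["tool_rot"])
cv2.imwrite("pics/wrist6.png",eyes.grab_frame("wrist")[:,:,::-1])
cv2.imwrite("pics/side6.png",eyes.grab_frame("side")[:,:,::-1])
E
```

```text
[ 0.4455 -0.1684  0.2606] [-0.5179 -0.3345  1.9135 -0.      1.5579 -0.7624] [[-0.2421  0.9703  0.0041]
 [ 0.9703  0.2421 -0.0023]
 [-0.0033  0.0034 -1.    ]]
```

View pics/wrist6.png

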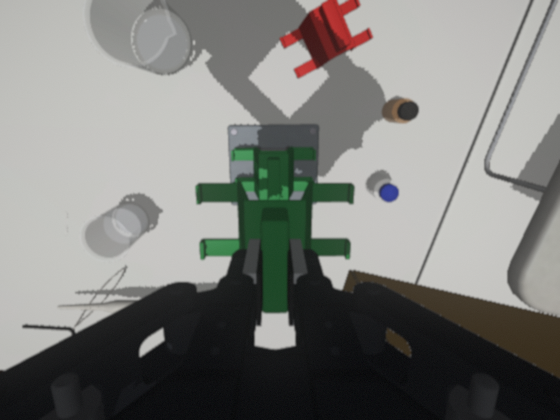

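View pics/side6.png

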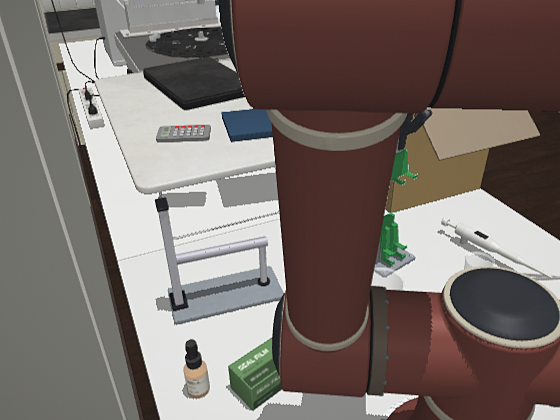

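The lift is clean: the hanger is held and the stack is intact below it at (272,170). I move toward the rail, yawing to match it, and photograph it from two places.

Emit:
apply_moves([
  {"linear": [0.015,0.005,-0.01],"delta_rot": [0,0,2],"fingers": 255},
  {"linear": [0.035,0.011,-0.02],"delta_rot": [0,0,5],"fingers": 255},
  {"linear": [0.06,0.019,-0.03],"delta_rot": [0,0,9],"fingers": 255},
  {"linear": [0.09,0.028,-0.04],"delta_rot": [0,0,13],"fingers": 255},
  {"linear": [0.12,0.037,-0.04],"delta_rot": [0,0,17],"fingers": 255},
  {"linear": [0.145,0.045,-0.04],"delta_rot": [0,0,20],"fingers": 255},
  {"linear": [0.16,0.05,-0.04],"delta_rot": [0,0,20],"fingers": 255},
  {"linear": [0.16,0.05,-0.04],"delta_rot": [0,0,20],"fingers": 255},
])

```text
time: 8.55
tool_pos: [0.4538, 0.0011, 0.2959]
tool_rot: [-0.001, 0.742, 0.67, -0.001]
contact_force: [0.4, -0.1, -0.4]
gripper_width: 0.119
```

```bash
python3 - <<'E'
from h import *
np.set_printoptions(precision=4,suppress=True)
st=state(); print(st["tool_pos"],st["joint_pos"],q(st["tool_rot"]).as_matrix())
np.savez("w7.npz",pos=st["tool_pos"],rot=st["tool_rot"])
cv2.imwrite("pics/wrist7.png",eyes.grab_frame("wrist")[:,:,::-1])
E
```

```text
[0.4538 0.0011 0.2959] [-0.1621 -0.4014  1.9059  0.0003  1.6395 -0.0606] [[ 0.1013  0.9949 -0.0023]
 [ 0.9949 -0.1013  0.0007]
 [ 0.0005 -0.0024 -1.    ]]
```

View pics/wrist7.png

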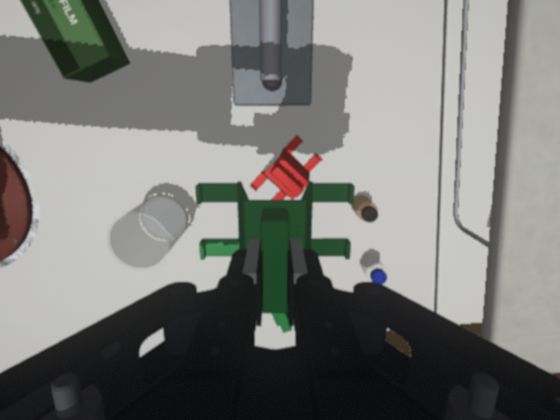

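The rail's free end is at (271,78) and the rail runs up the image, almost parallel to tool x. I take a second view 80 mm further along.

Emit:
apply_moves([
  {"linear": [0.01,0,0],"delta_rot": [0,0,0],"fingers": 255},
  {"linear": [0.025,0,0],"delta_rot": [0,0,0],"fingers": 255},
  {"linear": [0.045,0,0],"delta_rot": [0,0,0],"fingers": 255},
  {"linear": [0.065,0,0],"delta_rot": [0,0,0],"fingers": 255},
  {"linear": [0.075,0,0],"delta_rot": [0,0,0],"fingers": 255},
  {"linear": [0.08,0,0],"delta_rot": [0,0,0],"fingers": 255},
  {"linear": [0.08,0,0],"delta_rot": [0,0,0],"fingers": 255},
  {"linear": [0.08,0,0],"delta_rot": [0,0,0],"fingers": 255},
])

```text
time: 9.4
tool_pos: [0.4627, 0.0785, 0.2972]
tool_rot: [0.0, 0.743, 0.669, -0.0]
contact_force: [-0.3, -1.0, -0.7]
gripper_width: 0.125
```

```bash
python3 - <<'E'
from h import *
np.set_printoptions(precision=4,suppress=True)
st=state(); print(st["tool_pos"],st["joint_pos"],q(st["tool_rot"]).as_matrix())
np.savez("w8.npz",pos=st["tool_pos"],rot=st["tool_rot"])
im=eyes.grab_frame("wrist")[:,:,::-1].copy();cv2.imwrite("pics/wrist8.png",im)
a=cv2.imread("pics/wrist7.png")[0:120,210:330]; b=im[0:200,200:350]
cv2.imwrite("pics/c8.png",np.hstack([cv2.resize(a,(400,400),interpolation=2),cv2.resize(b,(400,533),interpolation=2)[:400]]))
E
```

```text
[0.4627 0.0785 0.2972] [ 0.0096 -0.3619  1.8745 -0.0004  1.6292  0.1148] [[ 0.1051  0.9945 -0.0002]
 [ 0.9945 -0.1051 -0.0004]
 [-0.0004 -0.0001 -1.    ]]
```

View pics/wrist8.png

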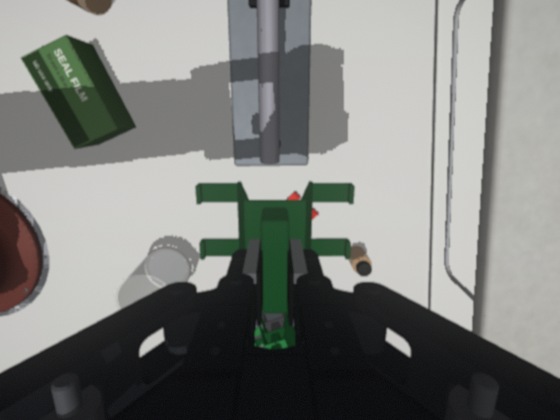

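View pics/c8.png

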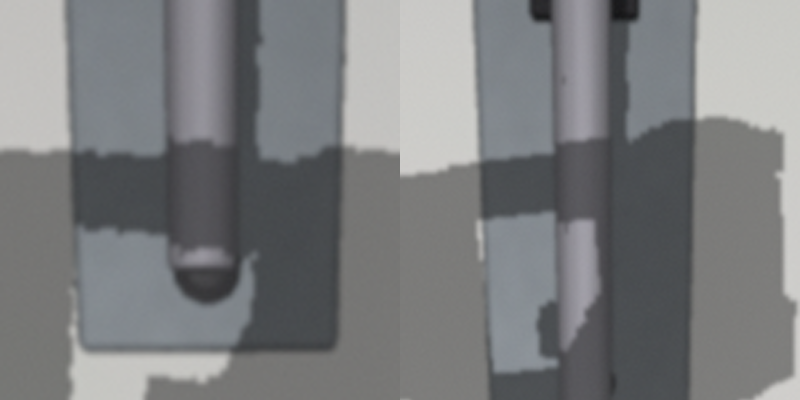

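```bash
python3 - <<'E'
from h import *
np.set_printoptions(precision=4,suppress=True)
a=wcam("w7.npz");b=wcam("w8.npz"); s=cam("scene");d=cam("side")
im=cv2.imread("pics/wrist8.png");c=im[130:200,240:310];cv2.imwrite("pics/c8b.png",cv2.resize(c,None,fx=7,fy=7,interpolation=2))
print("end",tri(a,(271.2,78.6),b,(269.5,160)))
for c,n,us in ((a,"a",[(271.2,5),(271.2,70)]),(b,"b",[(267.9,5),(269.2,142)])):
  P=[onz(c,u,.115) for u in us]; v=P[0]-P[1]; print(n,P,np.degrees(np.arctan2(v[1],v[0])))
# mast bottom collar near edge in view b: y=20/2.667
print("mast collar", onz(b,(267.9,7.5),.012))
# base edges
for c,us in ((b,[(229.5,50),(310.5,50),(235.5,164),(308,164)]),(a,[(234,104),(312,104),(231,10),(313,10)])):
  print([onz(c,u,.012)[:2] for u in us])
# rail top line from side/scene: mast junction
E
```

```text
end (array([0.4586, 0.0981, 0.113 ]), np.float64(0.0005707251549416486))
a [array([0.4655, 0.1594, 0.115 ]), array([0.4597, 0.1054, 0.115 ])] 83.94625832095271
b [array([0.4724, 0.2372, 0.115 ]), array([0.4601, 0.1163, 0.115 ])] 84.1845996086017
mast collar [0.4733 0.2641 0.012 ]
[array([0.4214, 0.2231]), array([0.5199, 0.2126]), array([0.4093, 0.0834]), array([0.5058, 0.0731])]
[array([0.4084, 0.0825]), array([0.507 , 0.0723]), array([0.4193, 0.1886]), array([0.5159, 0.1785])]
```

View pics/c8b.png

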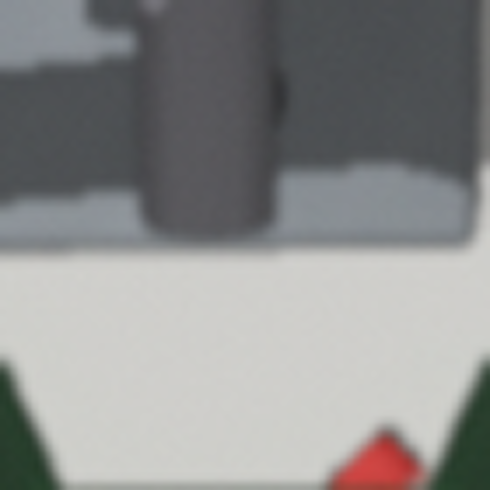

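The rail measurements agree across views:

| Quantity | Value |
|---|---|
| Rail end | (0.459, 0.098) |
| Rail axis at y = 0.153 | x ≈ 0.464 |
| Rail yaw | about 84° |
| rail_mid | (0.468, 0.188) |
| Rail height from the views | 0.113 to 0.119 for the rail end (the text gives 0.115 for the axis, 0.125 for the top) |

I will place the hanger 35 mm short of rail_mid.

Emit:
apply_moves([
  {"linear": [0.01,-0.001,0],"delta_rot": [0,0,0],"fingers": 255},
  {"linear": [0.025,-0.002,0],"delta_rot": [0,0,0],"fingers": 255},
  {"linear": [0.045,-0.004,0.01],"delta_rot": [0,0,0],"fingers": 255},
  {"linear": [0.06,-0.005,0.025],"delta_rot": [0,0,0],"fingers": 255},
  {"linear": [0.072,-0.006,0.045],"delta_rot": [0,0,0],"fingers": 255},
  {"linear": [0.074,-0.006,0.065],"delta_rot": [0,0,0],"fingers": 255},
  {"linear": [0.074,-0.006,0.077],"delta_rot": [0,0,0],"fingers": 255},
  {"linear": [0.074,-0.006,0.077],"delta_rot": [0,0,0],"fingers": 255},
])

```text
time: 10.25
tool_pos: [0.4632, 0.1531, 0.2181]
tool_rot: [-0.001, 0.743, 0.669, -0.002]
contact_force: [0.3, -0.1, -0.9]
gripper_width: 0.124
```

```bash
python3 - <<'E'
from h import *
np.set_printoptions(precision=4,suppress=True)
st=state(); print(st["tool_pos"],st["joint_pos"],q(st["tool_rot"]).as_matrix())
np.savez("w9.npz",pos=st["tool_pos"],rot=st["tool_rot"])
im=eyes.grab_frame("wrist")[:,:,::-1].copy();cv2.imwrite("pics/wrist9.png",im)
sc=eyes.grab_frame("scene")[:,:,::-1];sd=eyes.grab_frame("side")[:,:,::-1]
cv2.imwrite("pics/c9.png",np.hstack([cv2.resize(sc[80:280,140:340],(400,400),interpolation=2),cv2.resize(sd[140:340,130:330],(400,400),interpolation=2)]))
b=wcam("w9.npz")
print(proj(b,[.4655,.1640,.115]),proj(b,[.4724,.2372,.115]))
E
```

```text
[0.4632 0.1531 0.2181] [ 0.1666 -0.2738  1.936  -0.      1.4835  0.2713] [[ 0.1045  0.9945 -0.004 ]
 [ 0.9945 -0.1045 -0.0007]
 [-0.0011 -0.0039 -1.    ]]
[277.9528 184.8501] [277.0026  85.3941]
```

View pics/wrist9.png

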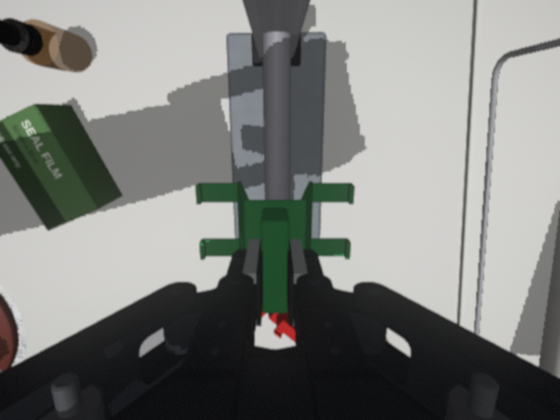

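View pics/c9.png

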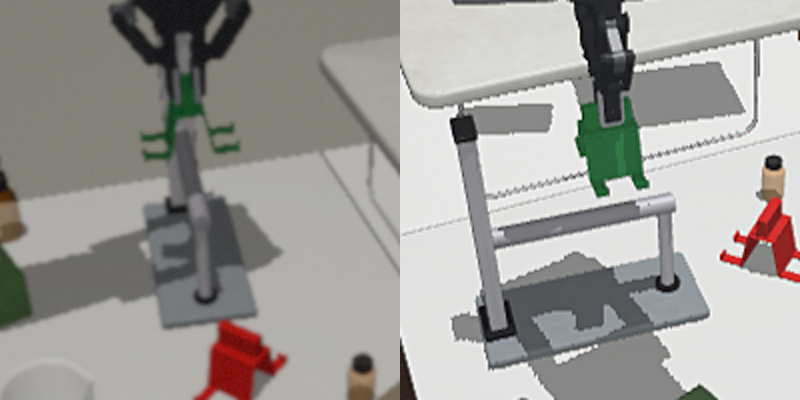

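The rail centre at (277.5,140) matches the prediction (277–278), which leaves the tool 1 mm off to one side. Next I lower to just above the seat.

Emit:
apply_moves([
  {"linear": [0,0.001,0.01],"delta_rot": [0,0,0],"fingers": 255},
  {"linear": [0,0.001,0.025],"delta_rot": [0,0,0],"fingers": 255},
  {"linear": [0,0.001,0.04],"delta_rot": [0,0,0],"fingers": 255},
  {"linear": [0,0.001,0.052],"delta_rot": [0,0,0],"fingers": 255},
  {"linear": [0,0.001,0.062],"delta_rot": [0,0,0],"fingers": 255},
  {"linear": [0,0.001,0.068],"delta_rot": [0,0,0],"fingers": 255},
  {"linear": [0,0.001,0.072],"delta_rot": [0,0,0],"fingers": 255},
  {"linear": [0,0.001,0.072],"delta_rot": [0,0,0],"fingers": 255},
])

```text
time: 11.2
tool_pos: [0.4652, 0.1532, 0.1478]
tool_rot: [-0.0, 0.743, 0.669, -0.0]
contact_force: [-0.3, 0.4, -1.1]
gripper_width: 0.123
```

```bash
python3 - <<'E'
from h import *
np.set_printoptions(precision=4,suppress=True)
st=state(); print(st["tool_pos"],q(st["tool_rot"]).as_matrix(),st["contact_force"],st["ft_torque"])
sc=eyes.grab_frame("scene")[:,:,::-1];sd=eyes.grab_frame("side")[:,:,::-1]
cv2.imwrite("pics/c10.png",np.hstack([cv2.resize(sc[100:240,170:310],(400,400),interpolation=2),cv2.resize(sd[170:310,150:290],(400,400),interpolation=2)]))
E
```

```text
[0.4652 0.1532 0.1478] [[ 0.1044  0.9945 -0.0007]
 [ 0.9945 -0.1044 -0.0001]
 [-0.0002 -0.0007 -1.    ]] [-0.2594  0.3913 -1.0603] [0.028  0.0536 0.0032]
```

View pics/c10.png

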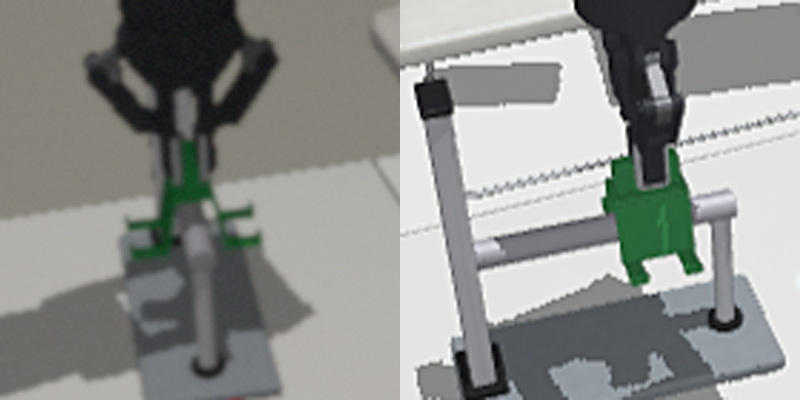

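The legs straddle the rail. Next I set it down slowly.

Emit:
apply_moves([
  {"linear": [0,-0.0005,0.002],"delta_rot": [0,0,0],"fingers": 255},
  {"linear": [0,-0.0005,0.004],"delta_rot": [0,0,0],"fingers": 255},
  {"linear": [0,-0.0005,0.006],"delta_rot": [0,0,0],"fingers": 255},
  {"linear": [0,-0.0005,0.008],"delta_rot": [0,0,0],"fingers": 255},
  {"linear": [0,-0.0005,0.009],"delta_rot": [0,0,0],"fingers": 255},
  {"linear": [0,-0.0005,0.01],"delta_rot": [0,0,0],"fingers": 255},
  {"linear": [0,-0.0005,0.01],"delta_rot": [0,0,0],"fingers": 255},
  {"linear": [0,-0.0005,0.01],"delta_rot": [0,0,0],"fingers": 255},
])

```text
time: 12.1
tool_pos: [0.4649, 0.1532, 0.1383]
tool_rot: [0.0, 0.743, 0.669, 0.0]
contact_force: [0.2, -0.1, -0.5]
gripper_width: 0.125
```

Emit:
apply_moves([
  {"linear": [0,0,0.0005],"delta_rot": [0,0,0],"fingers": 255},
  {"linear": [0,0,0.001],"delta_rot": [0,0,0],"fingers": 255},
  {"linear": [0,0,0.0015],"delta_rot": [0,0,0],"fingers": 255},
  {"linear": [0,0,0.002],"delta_rot": [0,0,0],"fingers": 255},
  {"linear": [0,0,0.002],"delta_rot": [0,0,0],"fingers": 255},
  {"linear": [0,0,0.002],"delta_rot": [0,0,0],"fingers": 255},
  {"linear": [0,0,0.002],"delta_rot": [0,0,0],"fingers": 255},
  {"linear": [0,0,0.002],"delta_rot": [0,0,0],"fingers": 255},
])

```text
time: 12.9
tool_pos: [0.4649, 0.1532, 0.1363]
tool_rot: [0.0, 0.743, 0.669, 0.0]
contact_force: [0.1, -0.1, 0.1]
gripper_width: 0.125
```

```bash
python3 - <<'E'
from h import *
np.set_printoptions(precision=4,suppress=True)
st=state(); print(st["tool_pos"],st["contact_force"],st["ft_torque"])
sc=eyes.grab_frame("scene")[:,:,::-1];sd=eyes.grab_frame("side")[:,:,::-1]
cv2.imwrite("pics/c11.png",np.hstack([cv2.resize(sc[120:220,190:290],(400,400),interpolation=2),cv2.resize(sd[200:300,200:300],(400,400),interpolation=2)]))
E
```

```text
[0.4649 0.1532 0.1363] [ 0.0657 -0.1338  0.0798] [0.0208 0.0053 0.0015]
```

View pics/c11.png

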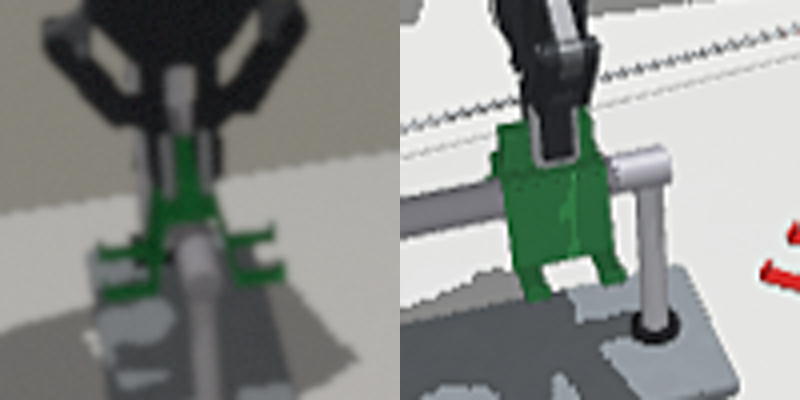

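Emit:
apply_moves([
  {"linear": [0,0,0.0003],"delta_rot": [0,0,0],"fingers": 255},
  {"linear": [0,0,0.0006],"delta_rot": [0,0,0],"fingers": 255},
  {"linear": [0,0,0.0009],"delta_rot": [0,0,0],"fingers": 255},
  {"linear": [0,0,0.0012],"delta_rot": [0,0,0],"fingers": 255},
  {"linear": [0,0,0.0015],"delta_rot": [0,0,0],"fingers": 255},
  {"linear": [0,0,0.0015],"delta_rot": [0,0,0],"fingers": 255},
  {"linear": [0,0,0.0015],"delta_rot": [0,0,0],"fingers": 255},
  {"linear": [0,0,0.0015],"delta_rot": [0,0,0],"fingers": 255},
])

```text
time: 13.8
tool_pos: [0.4649, 0.1532, 0.1348]
tool_rot: [-0.0, 0.743, 0.669, 0.0]
contact_force: [-0.2, 0.1, -0.3]
gripper_width: 0.123
```

Emit:
apply_moves([
  {"linear": [0,0,0.0003],"delta_rot": [0,0,0],"fingers": 255},
  {"linear": [0,0,0.0006],"delta_rot": [0,0,0],"fingers": 255},
  {"linear": [0,0,0.0009],"delta_rot": [0,0,0],"fingers": 255},
  {"linear": [0,0,0.0012],"delta_rot": [0,0,0],"fingers": 255},
  {"linear": [0,0,0.0015],"delta_rot": [0,0,0],"fingers": 255},
  {"linear": [0,0,0.0015],"delta_rot": [0,0,0],"fingers": 255},
  {"linear": [0,0,0.0015],"delta_rot": [0,0,0],"fingers": 255},
  {"linear": [0,0,0.0015],"delta_rot": [0,0,0],"fingers": 255},
])

```text
time: 14.6
tool_pos: [0.4649, 0.1532, 0.1333]
tool_rot: [0.0, 0.743, 0.669, 0.0]
contact_force: [-0.3, 0.6, -0.7]
gripper_width: 0.124
```

Emit:
apply_moves([
  {"linear": [0,0,0.0003],"delta_rot": [0,0,0],"fingers": 255},
  {"linear": [0,0,0.0006],"delta_rot": [0,0,0],"fingers": 255},
  {"linear": [0,0,0.0009],"delta_rot": [0,0,0],"fingers": 255},
  {"linear": [0,0,0.0012],"delta_rot": [0,0,0],"fingers": 255},
  {"linear": [0,0,0.0015],"delta_rot": [0,0,0],"fingers": 255},
  {"linear": [0,0,0.0015],"delta_rot": [0,0,0],"fingers": 255},
  {"linear": [0,0,0.0015],"delta_rot": [0,0,0],"fingers": 255},
  {"linear": [0,0,0.0015],"delta_rot": [0,0,0],"fingers": 255},
])

```text
time: 15.4
tool_pos: [0.4649, 0.1532, 0.1318]
tool_rot: [-0.0, 0.743, 0.669, -0.0]
contact_force: [0.1, 0.1, -0.1]
gripper_width: 0.126
```

```bash
python3 - <<'E'
from h import *
np.set_printoptions(precision=4,suppress=True)
st=state(); print(st["tool_pos"],st["contact_force"],st["ft_torque"])
sc=eyes.grab_frame("scene")[:,:,::-1];sd=eyes.grab_frame("side")[:,:,::-1]
cv2.imwrite("pics/c12.png",np.hstack([cv2.resize(sc[120:220,190:290],(400,400),interpolation=2),cv2.resize(sd[200:300,200:300],(400,400),interpolation=2)]))
E
```

```text
[0.4649 0.1532 0.1318] [ 0.1377  0.0755 -0.1486] [-0.0237 -0.0287  0.008 ]
```

View pics/c12.png

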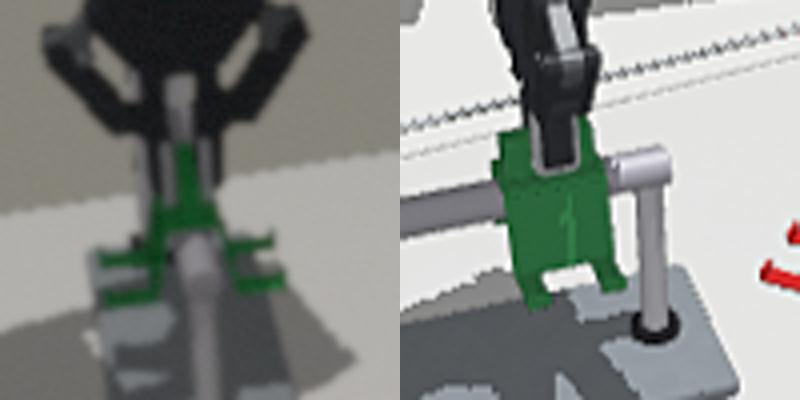

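```bash
python3 - <<'E'
from h import *
im=eyes.grab_frame("wrist")[:,:,::-1].copy();cv2.imwrite("pics/wrist12.png",im)
a=cv2.imread("pics/wrist9.png")
cv2.imwrite("pics/c13.png",np.hstack([cv2.resize(x[170:330,190:360],(400,376),interpolation=2) for x in (a,im)]))
E
```

```text
(no output)
```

View pics/c13.png

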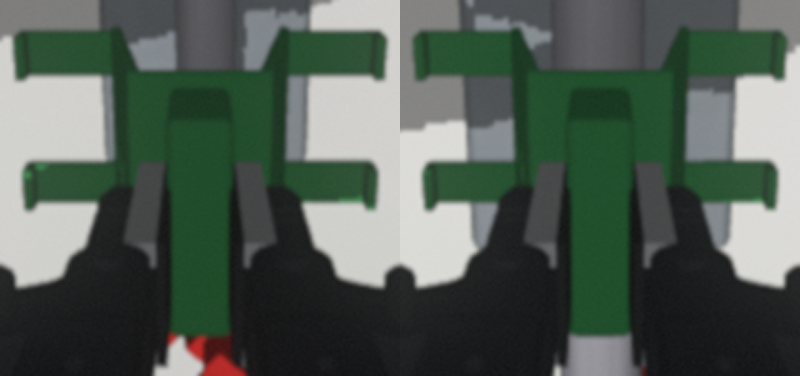

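```bash
python3 - <<'E'
from h import *
np.set_printoptions(precision=4,suppress=True)
c=cam("wrist",dict(tool_pos=np.zeros(3),tool_rot=np.array([1.,0,0,0])))
for h in np.arange(-.022,-.005,.002):
    F=onz(c,(274.5,221),h);N=onz(c,(274.5,312.6),h);print(h,F[0]-N[0],(F[0]+N[0])/2,(onz(c,(190+569/2.353-170,170+120/2.35),h)-onz(c,(190+632/2.353-170,221),h))[1])
st=state();b=cam("wrist",st)
# rail visible width in view at row ~ 185 : px
for z in(.115,.125):
  print(z, proj(b,[.4645,.19,z]))
print([onz(b,(190+x/2.353,170+20/2.35),.115)for x in (553-400,642-400)])
E
```

```text
-0.022 0.04179799669018908 0.0032595356420393497 -0.010656198678514528
-0.019999999999999997 0.04248654524563574 0.002229518722709125 -0.010831740828561299
-0.017999999999999995 0.043175093801082386 0.0011995018033789072 -0.011007282978608073
-0.015999999999999993 0.043863642356529044 0.00016948488404868248 -0.011182825128654846
-0.013999999999999992 0.04455219091197571 -0.0008605320352815388 -0.011358367278701618
-0.01199999999999999 0.04524073946742235 -0.0018905489546117565 -0.011533909428748393
-0.009999999999999988 0.04592928802286901 -0.0029205658739419812 -0.011709451578795167
-0.007999999999999986 0.04661783657831566 -0.003950582793272209 -0.01188499372884194
-0.0059999999999999845 0.04730638513376232 -0.004980599712602434 -0.012060535878888713
0.115 [268.0784 172.7612]
0.125 [267.6516 176.5662]
[array([0.4576, 0.1878, 0.115 ]), array([0.4766, 0.1857, 0.115 ])]
```

The hanger has not slipped in the grip, and its own geometry puts contact around TCP 0.131–0.133. I keep creeping down.

Emit:
apply_moves([
  {"linear": [0,-0.0005,0.0003],"delta_rot": [0,0,0],"fingers": 255},
  {"linear": [0,-0.001,0.0006],"delta_rot": [0,0,0],"fingers": 255},
  {"linear": [0,-0.001,0.0009],"delta_rot": [0,0,0],"fingers": 255},
  {"linear": [0,-0.001,0.0012],"delta_rot": [0,0,0],"fingers": 255},
  {"linear": [0,-0.001,0.0015],"delta_rot": [0,0,0],"fingers": 255},
  {"linear": [0,-0.001,0.0015],"delta_rot": [0,0,0],"fingers": 255},
  {"linear": [0,-0.001,0.0015],"delta_rot": [0,0,0],"fingers": 255},
  {"linear": [0,-0.001,0.0015],"delta_rot": [0,0,0],"fingers": 255},
])

```text
time: 16.35
tool_pos: [0.4644, 0.1533, 0.1315]
tool_rot: [0.0, 0.743, 0.669, 0.0]
contact_force: [-2.3, -0.7, 6.0]
gripper_width: 0.122
```

Contact: 6 N upward at TCP 0.1315. I relieve the force and open the fingers.

Emit:
apply_moves([
  {"linear": [0,0.0005,-0.0008],"delta_rot": [0,0,0],"fingers": 255},
  {"linear": [0,0.0005,-0.0008],"delta_rot": [0,0,0],"fingers": 255},
  {"linear": [0,0.0005,-0.0008],"delta_rot": [0,0,0],"fingers": 200},
  {"linear": [0,0.0005,-0.0008],"delta_rot": [0,0,0],"fingers": 190},
  {"linear": [0,0.0005,-0.0008],"delta_rot": [0,0,0],"fingers": 180},
  {"linear": [0,0.0005,-0.0008],"delta_rot": [0,0,0],"fingers": 170},
  {"linear": [0,0.0005,-0.0008],"delta_rot": [0,0,0],"fingers": 150},
  {"linear": [0,0.0005,-0.0008],"delta_rot": [0,0,0],"fingers": 150},
])

```text
time: 17.15
tool_pos: [0.4644, 0.1533, 0.131]
tool_rot: [-0.0, 0.743, 0.669, -0.0]
contact_force: [-0.3, 0.4, -0.3]
gripper_width: 0.413
```

```bash
python3 - <<'E'
from h import *
print(state()["contact_force"],state()["gripper_width"])
im=eyes.grab_frame("wrist")[:,:,::-1].copy()
sc=eyes.grab_frame("scene")[:,:,::-1];sd=eyes.grab_frame("side")[:,:,::-1]
cv2.imwrite("pics/c14.png",np.hstack([cv2.resize(x,(260,260),interpolation=2) for x in (sc[120:220,190:290],sd[200:300,200:300],im[150:350,175:375])]))
E
```

```text
[-0.30783442  0.36589094 -0.25794709] 0.41259129277737894
```

View pics/c14.png

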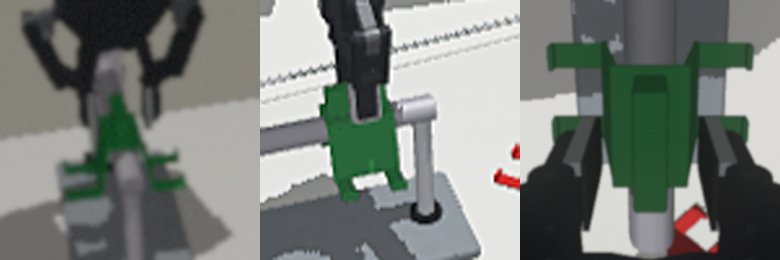

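The hanger is draped and released, with one leg on each side of the rail. I rise clear, then turn the hand half round. That keeps the camera side away from the mast, and I can push both leg ends with the fingers straddling the rail.

Emit:
apply_moves([
  {"linear": [0,0,-0.003],"delta_rot": [0,0,0],"fingers": 140},
  {"linear": [0,0,-0.01],"delta_rot": [0,0,0],"fingers": 140},
  {"linear": [0,0,-0.025],"delta_rot": [0,0,0],"fingers": 140},
  {"linear": [0,0,-0.045],"delta_rot": [0,0,0],"fingers": 140},
  {"linear": [0,0,-0.07],"delta_rot": [0,0,0],"fingers": 140},
  {"linear": [0,0,-0.1],"delta_rot": [0,0,0],"fingers": 140},
  {"linear": [0,0,-0.13],"delta_rot": [0,0,0],"fingers": 140},
  {"linear": [0,0,-0.15],"delta_rot": [0,0,0],"fingers": 140},
])

```text
time: 18.1
tool_pos: [0.4652, 0.1534, 0.2856]
tool_rot: [0.001, 0.743, 0.669, 0.002]
contact_force: [-0.1, -0.3, 1.0]
gripper_width: 0.448
```

Emit:
apply_moves([
  {"linear": [-0.002,0,0],"delta_rot": [0,0,-8.5],"fingers": 160},
  {"linear": [-0.005,0,0],"delta_rot": [0,0,-17],"fingers": 160},
  {"linear": [-0.01,0,0],"delta_rot": [0,0,-25.5],"fingers": 160},
  {"linear": [-0.015,0,0],"delta_rot": [0,0,-34],"fingers": 160},
  {"linear": [-0.02,0,0],"delta_rot": [0,0,-42.5],"fingers": 160},
  {"linear": [-0.025,0,0],"delta_rot": [0,0,-51],"fingers": 160},
  {"linear": [-0.03,0,0],"delta_rot": [0,0,-59.5],"fingers": 160},
  {"linear": [-0.03,0,0],"delta_rot": [0,0,-68],"fingers": 160},
])

```text
time: 18.9
tool_pos: [0.4615, 0.123, 0.2829]
tool_rot: [0.001, 0.239, 0.971, 0.0]
contact_force: [0.5, -0.7, 0.4]
gripper_width: 0.369
```

Emit:
apply_moves([
  {"linear": [0,0,0],"delta_rot": [0,0,-8.5],"fingers": 160},
  {"linear": [0,0,0],"delta_rot": [0,0,-17],"fingers": 160},
  {"linear": [0,0,0],"delta_rot": [0,0,-25.5],"fingers": 160},
  {"linear": [0,0,0],"delta_rot": [0,0,-34],"fingers": 160},
  {"linear": [0,0,0],"delta_rot": [0,0,-42.5],"fingers": 160},
  {"linear": [0,0,0],"delta_rot": [0,0,-51],"fingers": 160},
  {"linear": [0,0,0],"delta_rot": [0,0,-59.5],"fingers": 160},
  {"linear": [0,0,0],"delta_rot": [0,0,-68],"fingers": 160},
])

```text
time: 19.7
tool_pos: [0.4615, 0.1235, 0.2828]
tool_rot: [0.001, -0.345, 0.939, -0.0]
contact_force: [-0.7, -0.2, -0.6]
gripper_width: 0.372
```

Emit:
apply_moves([
  {"linear": [0,0,0],"delta_rot": [0,0,-8.5],"fingers": 160},
  {"linear": [0,0,0],"delta_rot": [0,0,-17],"fingers": 160},
  {"linear": [0,0,0],"delta_rot": [0,0,-25.5],"fingers": 160},
  {"linear": [0,0,0],"delta_rot": [0,0,-34],"fingers": 160},
  {"linear": [0,0,0],"delta_rot": [0,0,-42.5],"fingers": 160},
  {"linear": [0,0,0],"delta_rot": [0,0,-44],"fingers": 160},
  {"linear": [0,0,0],"delta_rot": [0,0,-44],"fingers": 160},
  {"linear": [0,0,0],"delta_rot": [0,0,-44],"fingers": 160},
])

```text
time: 20.5
tool_pos: [0.4614, 0.1234, 0.2817]
tool_rot: [0.0, -0.668, 0.744, -0.0]
contact_force: [-0.3, -0.2, 0.2]
gripper_width: 0.373
```

```bash
python3 - <<'E'
from h import *
np.set_printoptions(precision=4,suppress=True)
st=state(); print(st["tool_pos"],st["joint_pos"],q(st["tool_rot"]).as_matrix(),st["gripper_width"])
np.savez("w15.npz",pos=st["tool_pos"],rot=st["tool_rot"])
im=eyes.grab_frame("wrist")[:,:,::-1].copy();cv2.imwrite("pics/wrist15.png",im)
E
```

```text
[0.4614 0.1234 0.2817] [ 0.1054 -0.3362  1.8802  0.      1.5968 -2.9295] [[-0.1065 -0.9943  0.0008]
 [-0.9943  0.1065  0.0001]
 [-0.0002 -0.0008 -1.    ]] 0.3734549863617247
```

View pics/wrist15.png

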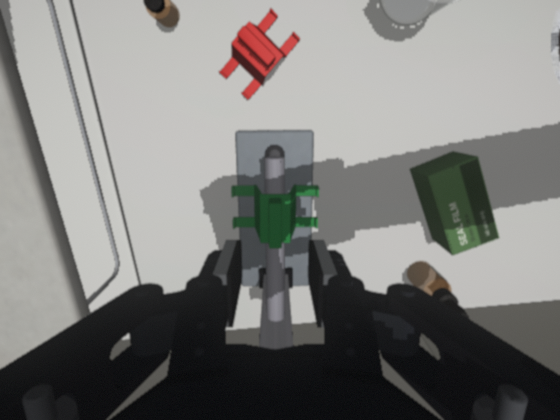

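The hanger sits square on the rail at (275,215). I move behind its near end and descend.

Emit:
apply_moves([
  {"linear": [0.008,0,0.005],"delta_rot": [0,0,0],"fingers": 160},
  {"linear": [0.015,0,0.015],"delta_rot": [0,0,0],"fingers": 160},
  {"linear": [0.016,0,0.035],"delta_rot": [0,0,0],"fingers": 160},
  {"linear": [0.016,0,0.055],"delta_rot": [0,0,0],"fingers": 160},
  {"linear": [0.016,0,0.08],"delta_rot": [0,0,0],"fingers": 160},
  {"linear": [0.016,0,0.105],"delta_rot": [0,0,0],"fingers": 160},
  {"linear": [0.016,0,0.125],"delta_rot": [0,0,0],"fingers": 160},
  {"linear": [0.016,0,0.125],"delta_rot": [0,0,0],"fingers": 160},
])

```text
time: 21.35
tool_pos: [0.4566, 0.1067, 0.1516]
tool_rot: [-0.003, -0.669, 0.743, 0.002]
contact_force: [-0.3, 0.4, -0.5]
gripper_width: 0.376
```

```bash
python3 - <<'E'
from h import *
np.set_printoptions(precision=4,suppress=True)
st=state(); print(st["tool_pos"],q(st["tool_rot"]).as_matrix()[:,0])
im=eyes.grab_frame("wrist")[:,:,::-1].copy()
sc=eyes.grab_frame("scene")[:,:,::-1];sd=eyes.grab_frame("side")[:,:,::-1]
cv2.imwrite("pics/c16.png",np.hstack([cv2.resize(x,(266,266),interpolation=2) for x in (sc[100:240,170:310],sd[170:310,170:310],im[150:400,150:400])]))
E
```

```text
[0.4566 0.1067 0.1516] [-0.1054 -0.9944  0.0016]
```

View pics/c16.png

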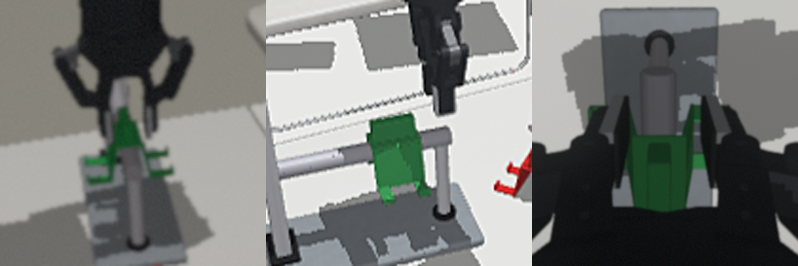

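The fingers line up on both sides of the rail, about 10 mm clear of the hanger. I descend to straddle it.

Emit:
apply_moves([
  {"linear": [0,0,0.005],"delta_rot": [0,0,0],"fingers": 160},
  {"linear": [0,0,0.012],"delta_rot": [0,0,0],"fingers": 160},
  {"linear": [0,0,0.022],"delta_rot": [0,0,0],"fingers": 160},
  {"linear": [0,0,0.032],"delta_rot": [0,0,0],"fingers": 160},
  {"linear": [0,0,0.042],"delta_rot": [0,0,0],"fingers": 160},
  {"linear": [0,0,0.052],"delta_rot": [0,0,0],"fingers": 160},
  {"linear": [0,0,0.058],"delta_rot": [0,0,0],"fingers": 160},
  {"linear": [0,0,0.058],"delta_rot": [0,0,0],"fingers": 160},
])

```text
time: 22.3
tool_pos: [0.4587, 0.1075, 0.0966]
tool_rot: [-0.001, -0.669, 0.743, 0.001]
contact_force: [-0.2, 0.1, 0.1]
gripper_width: 0.373
```

```bash
python3 - <<'E'
from h import *
np.set_printoptions(precision=4,suppress=True)
st=state(); print(st["tool_pos"],q(st["tool_rot"]).as_matrix()[:,0],st["contact_force"])
im=eyes.grab_frame("wrist")[:,:,::-1].copy()
sc=eyes.grab_frame("scene")[:,:,::-1];sd=eyes.grab_frame("side")[:,:,::-1]
cv2.imwrite("pics/c17.png",np.hstack([cv2.resize(x,(266,266),interpolation=2) for x in (sc[100:240,170:310],sd[170:310,170:310],im[150:400,150:400])]))
E
```

```text
[0.4587 0.1075 0.0966] [-0.1044 -0.9945  0.0005] [-0.219   0.0624  0.1284]
```

View pics/c17.png

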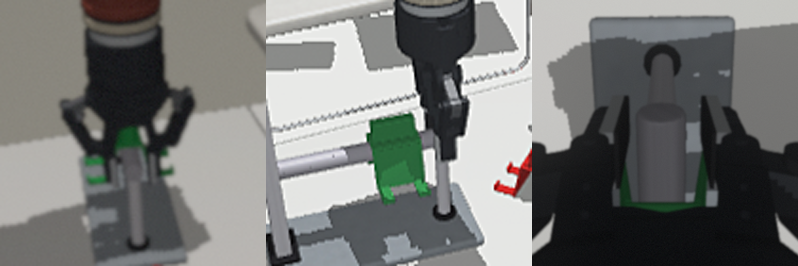

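No contact so far and the rail lies between the fingers. I push toward the mast (tool -x) at moderate speed.

Emit:
apply_moves([
  {"linear": [-0.003,0,0],"delta_rot": [0,0,0],"fingers": 160},
  {"linear": [-0.006,0,0],"delta_rot": [0,0,0],"fingers": 160},
  {"linear": [-0.009,0,0],"delta_rot": [0,0,0],"fingers": 160},
  {"linear": [-0.013,0,0],"delta_rot": [0,0,0],"fingers": 160},
  {"linear": [-0.017,0,0],"delta_rot": [0,0,0],"fingers": 160},
  {"linear": [-0.021,0,0],"delta_rot": [0,0,0],"fingers": 160},
  {"linear": [-0.025,0,0],"delta_rot": [0,0,0],"fingers": 160},
  {"linear": [-0.03,0,0],"delta_rot": [0,0,0],"fingers": 160},
])

```text
time: 23.25
tool_pos: [0.4628, 0.1377, 0.0982]
tool_rot: [0.0, -0.669, 0.743, -0.0]
contact_force: [-0.2, -1.2, 1.3]
gripper_width: 0.371
```

```bash
python3 - <<'E'
from h import *
np.set_printoptions(precision=4,suppress=True)
st=state(); print(st["tool_pos"],st["contact_force"])
sc=eyes.grab_frame("scene")[:,:,::-1];sd=eyes.grab_frame("side")[:,:,::-1]
cv2.imwrite("pics/c18.png",np.hstack([cv2.resize(x,(400,400),interpolation=2) for x in (sc[100:240,170:310],sd[170:310,150:290])]))
E
```

```text
[0.4628 0.1377 0.0982] [-0.1606 -1.2087  1.3219]
```

View pics/c18.png

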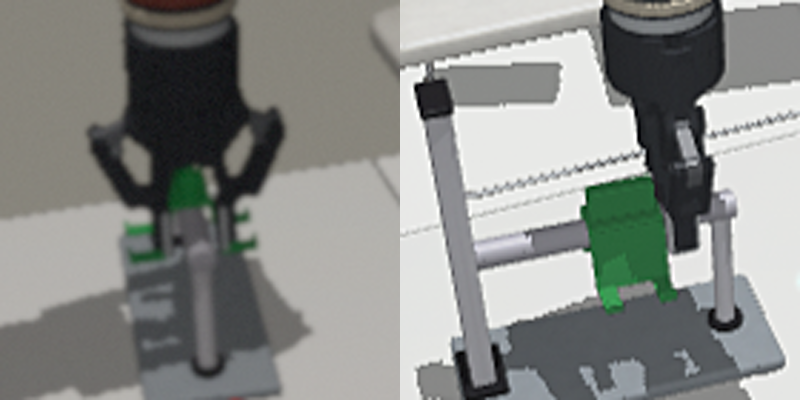

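The hanger slides level and stays seated. I continue.

Emit:
apply_moves([
  {"linear": [-0.005,0,0],"delta_rot": [0,0,0],"fingers": 160},
  {"linear": [-0.01,0,0],"delta_rot": [0,0,0],"fingers": 160},
  {"linear": [-0.016,0,0],"delta_rot": [0,0,0],"fingers": 160},
  {"linear": [-0.022,0,0],"delta_rot": [0,0,0],"fingers": 160},
  {"linear": [-0.028,0,0],"delta_rot": [0,0,0],"fingers": 160},
  {"linear": [-0.034,0,0],"delta_rot": [0,0,0],"fingers": 160},
  {"linear": [-0.039,0,0],"delta_rot": [0,0,0],"fingers": 160},
  {"linear": [-0.043,0,0],"delta_rot": [0,0,0],"fingers": 160},
])

```text
time: 24.15
tool_pos: [0.4672, 0.1806, 0.0981]
tool_rot: [-0.0, -0.669, 0.743, 0.0]
contact_force: [-0.6, -0.2, 1.6]
gripper_width: 0.373
```

```bash
python3 - <<'E'
from h import *
np.set_printoptions(precision=4,suppress=True)
st=state(); print(st["tool_pos"],st["contact_force"])
sc=eyes.grab_frame("scene")[:,:,::-1];sd=eyes.grab_frame("side")[:,:,::-1]
cv2.imwrite("pics/c19.png",np.hstack([cv2.resize(x,(400,400),interpolation=2) for x in (sc[100:240,170:310],sd[170:310,150:290])]))
E
```

```text
[0.4672 0.1806 0.0981] [-0.6151 -0.1516  1.6007]
```

View pics/c19.png

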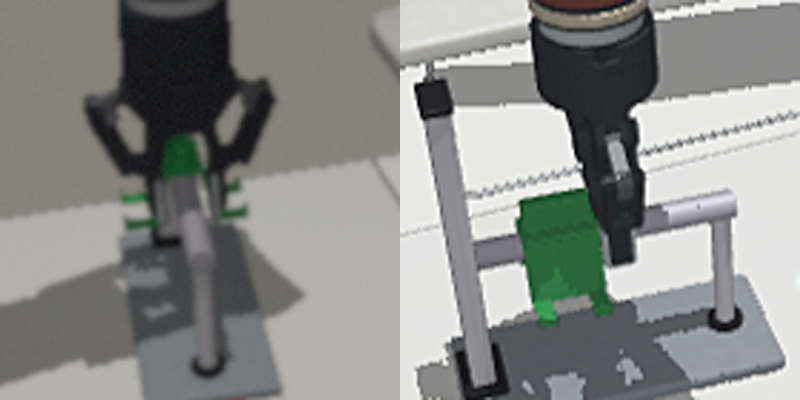

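Emit:
apply_moves([
  {"linear": [-0.004,0,0],"delta_rot": [0,0,0],"fingers": 160},
  {"linear": [-0.008,0,0],"delta_rot": [0,0,0],"fingers": 160},
  {"linear": [-0.012,0,0],"delta_rot": [0,0,0],"fingers": 160},
  {"linear": [-0.016,0,0],"delta_rot": [0,0,0],"fingers": 160},
  {"linear": [-0.019,0,0],"delta_rot": [0,0,0],"fingers": 160},
  {"linear": [-0.022,0,0],"delta_rot": [0,0,0],"fingers": 160},
  {"linear": [-0.024,0,0],"delta_rot": [0,0,0],"fingers": 160},
  {"linear": [-0.026,0,0],"delta_rot": [0,0,0],"fingers": 160},
])

```text
time: 25.05
tool_pos: [0.47, 0.2062, 0.0981]
tool_rot: [-0.0, -0.669, 0.743, 0.0]
contact_force: [-0.2, -0.6, -0.4]
gripper_width: 0.371
```

Emit:
apply_moves([
  {"linear": [-0.001,0,0],"delta_rot": [0,0,0],"fingers": 160},
  {"linear": [-0.002,0,0],"delta_rot": [0,0,0],"fingers": 160},
  {"linear": [-0.003,0,0],"delta_rot": [0,0,0],"fingers": 160},
  {"linear": [-0.003,0,0],"delta_rot": [0,0,0],"fingers": 160},
  {"linear": [-0.003,0,0],"delta_rot": [0,0,0],"fingers": 160},
  {"linear": [-0.003,0,0],"delta_rot": [0,0,0],"fingers": 160},
  {"linear": [-0.003,0,0],"delta_rot": [0,0,0],"fingers": 160},
  {"linear": [-0.003,0,0],"delta_rot": [0,0,0],"fingers": 160},
])

```text
time: 25.85
tool_pos: [0.4703, 0.2089, 0.0981]
tool_rot: [0.0, -0.669, 0.743, 0.0]
contact_force: [0.4, -0.1, -0.3]
gripper_width: 0.374
```

```bash
python3 - <<'E'
from h import *
np.set_printoptions(precision=4,suppress=True)
st=state(); print(st["tool_pos"],st["contact_force"])
sc=eyes.grab_frame("scene")[:,:,::-1];sd=eyes.grab_frame("side")[:,:,::-1]
cv2.imwrite("pics/c20.png",np.hstack([cv2.resize(x,(400,400),interpolation=2) for x in (sc[100:240,170:310],sd[170:310,150:290])]))
E
```

```text
[0.4703 0.2089 0.0981] [ 0.4419 -0.0941 -0.252 ]
```

View pics/c20.png

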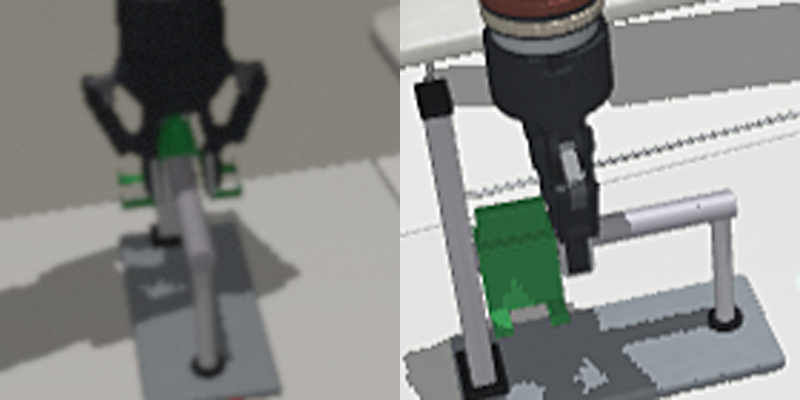

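The hanger is very near the mast. I creep on and watch the force.

Emit:
apply_moves([
  {"linear": [-0.0005,0,0],"delta_rot": [0,0,0],"fingers": 160},
  {"linear": [-0.001,0,0],"delta_rot": [0,0,0],"fingers": 160},
  {"linear": [-0.0015,0,0],"delta_rot": [0,0,0],"fingers": 160},
  {"linear": [-0.002,0,0],"delta_rot": [0,0,0],"fingers": 160},
  {"linear": [-0.0025,0,0],"delta_rot": [0,0,0],"fingers": 160},
  {"linear": [-0.003,0,0],"delta_rot": [0,0,0],"fingers": 160},
  {"linear": [-0.003,0,0],"delta_rot": [0,0,0],"fingers": 160},
  {"linear": [-0.003,0,0],"delta_rot": [0,0,0],"fingers": 160},
])

```text
time: 26.75
tool_pos: [0.4705, 0.2108, 0.0981]
tool_rot: [-0.001, -0.669, 0.743, -0.001]
contact_force: [-1.3, -5.3, 0.5]
gripper_width: 0.375
```

The push force rose to 5.3 N and the tool stalled at y = 0.2108 (0.2116 expected), so the hanger is against the mast. I back off.

Emit:
apply_moves([
  {"linear": [0.001,0,0],"delta_rot": [0,0,0],"fingers": 160},
  {"linear": [0.003,0,0],"delta_rot": [0,0,0],"fingers": 160},
  {"linear": [0.006,0,0],"delta_rot": [0,0,0],"fingers": 160},
  {"linear": [0.01,0,0],"delta_rot": [0,0,0],"fingers": 160},
  {"linear": [0.016,0,0],"delta_rot": [0,0,0],"fingers": 160},
  {"linear": [0.025,0,0],"delta_rot": [0,0,0],"fingers": 160},
  {"linear": [0.033,0,0],"delta_rot": [0,0,0],"fingers": 160},
  {"linear": [0.04,0,0],"delta_rot": [0,0,0],"fingers": 160},
])

```text
time: 27.55
tool_pos: [0.4663, 0.1713, 0.0981]
tool_rot: [-0.0, -0.669, 0.743, -0.0]
contact_force: [0.1, -0.6, -0.4]
gripper_width: 0.372
```

Emit:
apply_moves([
  {"linear": [0,0,0],"delta_rot": [0,0,0],"fingers": 160},
  {"linear": [0,0,-0.01],"delta_rot": [0,0,0],"fingers": 160},
  {"linear": [0,0,-0.025],"delta_rot": [0,0,0],"fingers": 160},
  {"linear": [0,0,-0.045],"delta_rot": [0,0,0],"fingers": 160},
  {"linear": [0,0,-0.07],"delta_rot": [0,0,0],"fingers": 160},
  {"linear": [0,0,-0.1],"delta_rot": [0,0,0],"fingers": 160},
  {"linear": [0,0,-0.14],"delta_rot": [0,0,0],"fingers": 160},
  {"linear": [0,0,-0.17],"delta_rot": [0,0,0],"fingers": 160},
])

```text
time: 28.35
tool_pos: [0.467, 0.1726, 0.2726]
tool_rot: [0.002, -0.669, 0.743, -0.001]
contact_force: [1.0, 0.2, -0.1]
gripper_width: 0.371
```

```bash
python3 - <<'E'
from h import *
np.set_printoptions(precision=4,suppress=True)
st=state(); print(st["tool_pos"],st["contact_force"])
np.savez("w21.npz",pos=st["tool_pos"],rot=st["tool_rot"])
im=eyes.grab_frame("wrist")[:,:,::-1].copy();cv2.imwrite("pics/wrist21.png",im)
sc=eyes.grab_frame("scene")[:,:,::-1];sd=eyes.grab_frame("side")[:,:,::-1]
cv2.imwrite("pics/scene21.png",sc);cv2.imwrite("pics/side21.png",sd)
cv2.imwrite("pics/c21.png",np.hstack([cv2.resize(x,(400,400),interpolation=2) for x in (sc[100:240,170:310],sd[170:310,150:290])]))
E
```

```text
[0.467  0.1726 0.2726] [ 0.9811  0.2441 -0.0661]
```

View pics/c21.png

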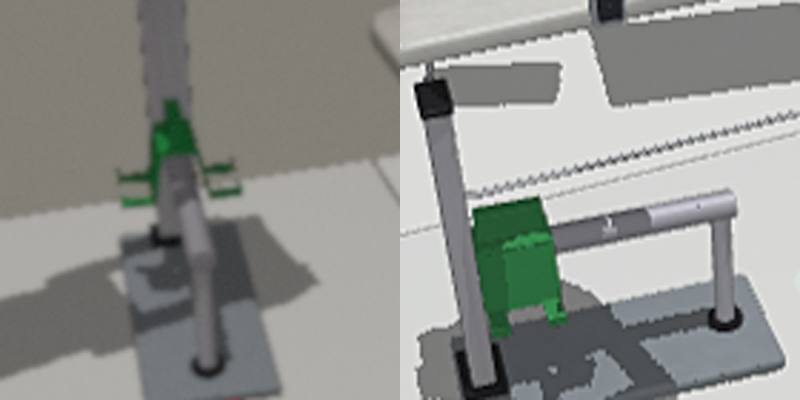

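View pics/wrist21.png

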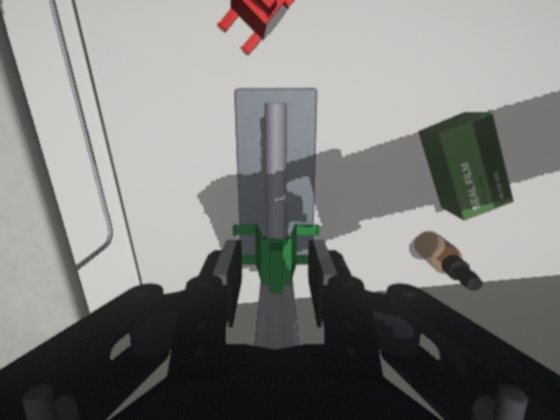

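View pics/scene21.png

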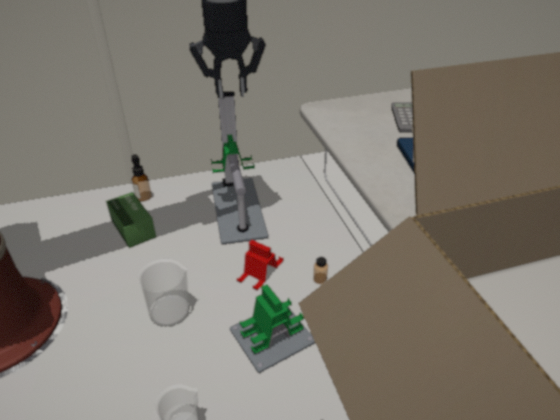

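```bash
python3 - <<'E'
from h import *
np.set_printoptions(precision=4,suppress=True)
b=wcam("w21.npz"); im=cv2.imread("pics/wrist21.png")
cv2.imwrite("pics/c22.png",cv2.resize(im[190:330,210:345],(771,600)[::1],interpolation=2))
o=np.array([.468,.1877]);u=np.array([np.cos(np.radians(84.1)),np.sin(np.radians(84.1))])
for v in (233,236,239): P=onz(b,(277,v),.128); print(v,P,(P[:2]-o)@u)
print("expect rear web edge px",proj(b,[*(o+.035*u),.128]),"rail end",proj(b,[*(o-.09*u),.125]))
E
```

```text
233 [0.4688 0.2151 0.128 ] 0.02736375288347938
236 [0.4691 0.2182 0.128 ] 0.030423661804393962
239 [0.4694 0.2212 0.128 ] 0.033499830922350635
expect rear web edge px [274.8702 240.4596] rail end [274.5534 104.6636]
```

View pics/c22.png

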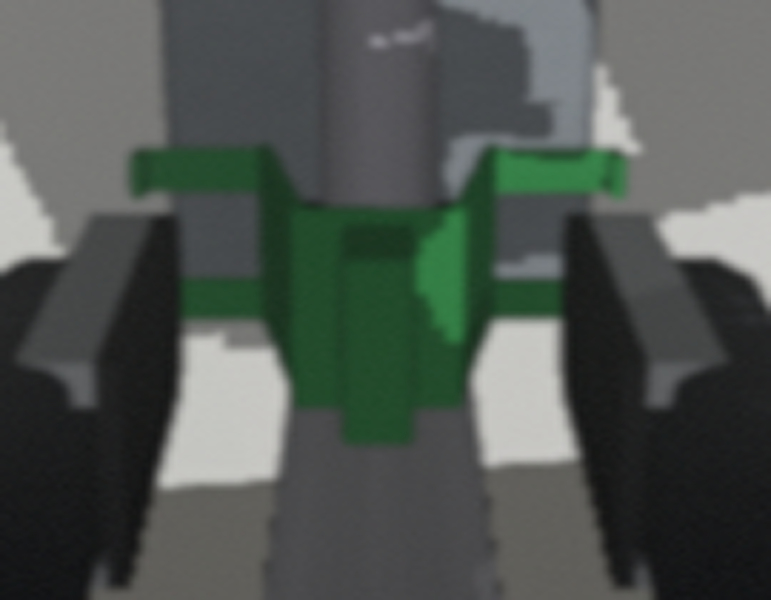

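```bash
python3 - <<'E'
from plant import job_done
print(job_done())
E
```

```text
the job is handed in; nothing more can be done
None
```

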